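# Hook the sample carrier out of the centrifuge rotor

### The job

Take the red-handled hook from its rack, catch the wire loop of the blue carrier deep in its slanting bore of the centrifuge rotor and draw the carrier out on the hook; do not touch the carrier with the gripper itself. Carry it without dropping it to the white tray, stand it upright on the tray's floor clear of the two grey carriers, unhook it, and hang the hook upright in its rack slot again. Leave the other carriers, the flasks and the other tools where they are.

Things in the scene. Friction and masses are not known exactly. Their poses are not given: they have to be found in the camera images.
- hook_tool: Hook tool, RED flat handle. Origin on its axis at the underside of its collar (32 mm disc, 6 mm thick), z up. Handle 14 mm thick (its x), 24 mm wide (its y), 6 to 80 mm above the origin; grip it across the 14 mm. Straight 4.5 mm shaft down the axis to a J-hook that points to -x, bottom 90 mm below the origin. 90 g. Hangs upright in a rack slot by its collar, hook towards the slot's open front.
- hook_cup (a point): Where a wire lies in the J-hook's cup: (-4.9, 0, -83.7) mm in the tool's frame, axes as the tool's. The J lies in the tool's x-z plane: 4.5 mm wire, cup 5.2 mm wide, its floor 85.5 mm below the tool's origin; upturned tip's centre line at x = -9.7 mm, its outer side at -12 mm, its top 78 mm below the origin.
- sample_carrier: Sample carrier, BLUE with a yellow band: cylinder 40 mm across, 42 mm tall, 100 to 200 g, with a wire bail over its top. Origin at the centre of its flat underside, z up its axis. Lies loose (2 mm play all round) at the foot of its bore, tilted with it. Within the bail a tube cap stands 2 mm above the top.
- sample_carrier_loop (a point): Wire centre at the peak of the blue carrier's bail, 68 mm up its axis; axes as the carrier's. The bail is rigid 3.5 mm steel wire in the carrier's y-z plane: uprights at y = +-15 mm to 54 mm above the underside, then closing in to 65 mm at y = +-9 mm and the low peak at y = 0.
- rotor: Fixed-angle centrifuge rotor, dark grey, fixed; 262 mm across, origin on its axis at the bench, z up. Six bores, 44 mm wide, 105 mm deep along the axis, 60 degrees apart, each leaning 30 degrees with its foot outwards. Top is a dish square to the bores: 107 mm high at the mouths' inner edges, rim 133 mm high, 80 mm from the axis. Hub screw 115 mm high. The blue carrier's bore is on the rotor's +x side.
- sample_bore (a point): Centre of the mouth of the blue carrier's bore, 54 mm from the rotor's axis, 118 mm above the bench; z points out of the bore along its axis (up and towards the rotor's axis), y is level.
- balance_carrier: The balance carrier in the opposite bore, grey with a white band: same shape as the blue one. To be left in place.
- tray: White open tray, fixed, 210 mm (its x) by 150 mm (its y), origin under its centre; floor 4 mm thick, walls 4 mm thick and 16 mm high.
- empty_carrier_a: Grey carrier already unloaded, standing in the tray; same shape as the blue one, origin at the centre of its underside.
- empty_carrier_b: Another grey carrier standing in the tray; as the first.
- tool_rack: Grey tool rack, fixed, 100 mm deep (its x), 230 mm long (its y), origin under its centre, front to its -x. Top plate 6 mm thick, upper face 105 mm above the bench, with three slots 16 mm wide, 65 mm apart along y, each open at the front and running from x = -33 to +15 mm. Only tools stand above the plate.
- slot0 (a point): Seat of the slot at the rack's y = -65 mm, on the plate's upper face; axes as the rack's.
- slot1 (a point): Seat of the middle slot, y = 0; as slot0.
- slot2 (a point): Seat of the slot at y = +65 mm; as slot0.
- screw_driver: Screwdriver with a BLACK handle hanging in another slot; handle and collar as the hook tool's, origin at the underside of its collar.
- spatula: Spatula with a GREEN handle hanging in another slot; handle and collar as the hook tool's, origin at the underside of its collar.
- flask_a: Glass volumetric flask with a black stopper standing loose on the bench: body 59 mm across up to 50 mm high, neck 15 mm, stopper 25 mm across, 184 mm tall in all; origin at the centre of its foot.
- flask_b: Glass volumetric flask with a blue stopper standing loose on the bench: body 59 mm across up to 50 mm high, neck 15 mm, stopper 25 mm across, 184 mm tall in all; origin at the centre of its foot.
- flask_c: Glass volumetric flask with a black stopper standing loose on the bench: body 59 mm across up to 50 mm high, neck 15 mm, stopper 25 mm across, 184 mm tall in all; origin at the centre of its foot.

How it is judged:
By the outcome, as a careful person would: the job done as asked, in the order asked, and still so for the second after the job is handed in, with the robot touching nothing.
It also fails if it takes over 72 s, if anything falls off the work surface, if the arm or the gripper's body presses on something with over 40 N, if the wrist force passes 120 N, or if a joint passes its speed limit or range.

### The arm

A 6-joint arm with a two-finger parallel gripper is mounted at the origin on the work surface. World frame = base frame: x ahead of the robot, y to its left, z up, the work surface at z = 0. Lengths are in m, angles in rad, forces in N, time in s.
With the tool pointing down it reaches from about 0.275 to 0.85 m from the base axis. Payload 19 kg.
Tool frame: the origin (TCP) lies where the fingers leave the gripper's body, on its centre line; the fingertips stand 73 mm ahead of it and the grasp point (between the pads) lies 54 mm ahead of it (bot.tcp_to_grasp is the z of the grasp point in the tool frame, in m); z points along the fingers, y is the line along which they close (so a half turn about z gives the same grasp; the last joint's range is limited). The gripper opens to 85 mm and grips with 20 to 120 N. Pads are 22 mm wide; open, the fingers measure 114 mm over their backs; the gripper's body (76 mm by 85 mm) begins 54 mm behind the grasp point. The pads swing forward as they close: fully open they stand 13 mm farther back than shut.
Start: joints at [1.162, 0.15, 1.437, -0, 1.554, -0.134], TCP at [0.156, 0.553, 0.304] pointing down, gripper open.
Joint ranges: [-2.8, 2.8], [-0.68, 2.1], [0.12, 2.68], [-1.39, 4.53], [0.16, 2.79], [-2.81, 2.81]. Speed limits (rad/s): [1.89, 1.89, 2.22, 3.01, 3.01, 3.01].

### API

Orientations are given as a unit quaternion [w, x, y, z].
In Python, from plant import bot gives the robot as it stands.
- The arm moves only by the tool drive_tool, never from a script. Its argument "motion" is text: rows parted by semicolons, each of 7 numbers parted by spaces: the finger opening in mm, from 0 to 85.4, then the shift along the tool's x, y, z in units of 25 mm (1.0 is 25 mm), then the turn, a rotation vector about the tool's x, y, z in units of 5 degrees (1.0 is 5 degrees). A call has 1 to 8 rows; each row shifts and turns the commanded pose from where the row before left it, along the tool's axes as they then stand; what a row does not reach is not made up. A row lasts 1/12 s, in which the tool goes at most 41.7 mm and 7.16 degrees, less where a joint would pass 70% of its speed; a pose out of reach is approached as far as the arm can. A call is refused whole if a number of a shift passes 1 or a number of a turn 1, either way. A call with a gripper value outside its range is refused whole. The fingers move at their own pace and stop on an object; "grip_force" is the grip in N (left out, the last holds). Time passes only in rows, so rows that do not move let the fingers close. It gives the time, the measured TCP pose, the force, the opening and the grip force at its end, in the units of the state.
- bot.get_obs(): the state, without advancing time (a new reading comes with each control period).
- bot.read_camera(name): name is "scene" or "top" or "wrist"; returns (picture, depth): 384x512x3 uint8, red, green, blue; 384x512 float32, m along the optical axis (not along the pixel's ray), 0 where there is no reading.
- bot.calibration(name): a dict with "fx", "fy", "cx", "cy" (pixels), "R" (3x3) and "t" (3): a world point X has camera coordinates R X + t. Camera axes: x right, y down, z forward; pixel columns grow to the right and rows downward; lengths in m; the calibration is good to about 2 mm. A picture is of the moment at which its call begins: read the wrist's pose just before it. calibration takes no time and is no camera call; for the wrist camera it gives the pose at the moment of the call.
- bot.job_done(): hands the job in; it is judged then, once.
The state is a dict: "time": time; "joints": joint angles; "joint_velocities": joint speeds; "joint_efforts": joint torques, N m; "tcp_pos": TCP position; "ee_rot": TCP orientation; "contact_force": force on the tool from outside, world axes, zero at the start; "moment": the same for the moment, N m; "grip_width": finger opening in m; "gripper_force": force on a finger pad.
Only numpy, scipy, OpenCV 4.12 (cv2) and the standard library are available. Lean on these libraries where they do the work, as an engineer would, in place of code of your own. Each camera call takes 0.05 s, during which the arm holds its last target. There are 200 camera calls.

## Working session

There is one attempt and no reset: what is moved stays moved. The work goes in short steps, Python scripts to look and compute and a tool call to move; the robot and the scene stay as the last step left them, time stands still between calls to the robot, and variables do not carry over. Pictures are saved under pics/ and viewed, at most 10 in all, crops included, and the job is handed in when it is done.

Besides the shell and the picture viewer there is one more tool, called after "Call:" as name(argument=value, ...), one argument or row to a line, values as JSON. drive_tool: Moves the arm, as the interface text tells. Its arguments: {"type":"object","properties":{"motion":{"type":"string"},"grip_force":{"type":"number"}},"required":["motion"]}

```bash
ls; mkdir -p pics
cat > h.py <<'E'
import numpy as np, cv2
from plant import bot
def shot(n,name=None):
    c=bot.calibration(n); p,d=bot.read_camera(n)
    np.savez(f'pics/{name or n}.npz',p=p,d=d,**{k:np.array(v) for k,v in c.items()})
    cv2.imwrite(f'pics/{name or n}.png',p[:,:,::-1]); return p,d,c
def load(n): return np.load(f'pics/{n}.npz')
def cloud(z):
    d=z['d']; v,u=np.mgrid[:d.shape[0],:d.shape[1]]
    X=np.stack([(u-z['cx'])/z['fx']*d,(v-z['cy'])/z['fy']*d,d],-1)
    W=(X-z['t'])@z['R']; W[d==0]=np.nan; return W
def ray(z,u,v,h):
    R=z['R'];o=-R.T@z['t'];q=R.T@np.array([(u-z['cx'])/z['fx'],(v-z['cy'])/z['fy'],1]);return o+q*(h-o[2])/q[2]
def proj(z,X):
    c=z['R']@np.array(X)+z['t'];return c[0]/c[2]*z['fx']+z['cx'],c[1]/c[2]*z['fy']+z['cy']
E
python3 - <<'E'
from h import *
a=shot('scene')[0];b=shot('top')[0]
cv2.imwrite('pics/s2.png',cv2.resize(a[:,:,::-1],(800,600),interpolation=cv2.INTER_CUBIC))
cv2.imwrite('pics/t2.png',cv2.resize(b[:,:,::-1],(800,600),interpolation=cv2.INTER_CUBIC))
print(bot.get_obs())
for n in('scene','top'):
    z=load(n);print(n,-z['R'].T@z['t'],z['R'],z['fx'])
E
```

```text
pics
{'time': 0.1, 'joints': array([ 1.16200228e+00,  1.50954666e-01,  1.43793507e+00,  1.73365800e-05,
        1.55380836e+00, -1.33972964e-01]), 'joint_velocities': array([-0.00056143, -0.00056999, -0.00114794, -0.00070997, -0.00080226,
       -0.00052857]), 'joint_efforts': array([ 6.71799149e-03, -7.14376545e+01, -5.71787131e+01, -3.88716285e-05,
        7.27840117e-03, -3.92205197e-05]), 'tcp_pos': array([0.15598644, 0.55329796, 0.30334103]), 'ee_rot': array([-1.56514611e-04,  1.36978658e-01,  9.90573845e-01, -5.30168424e-04]), 'contact_force': array([-0.22242072, -0.42222795, -0.63468886]), 'moment': array([-0.01884259,  0.03798997, -0.00851418]), 'gripper_force': 0.0, 'grip_width': 0.08542341050009859}
scene [1.5116386  0.35355125 0.79343451] [[-0.3646068   0.93095386 -0.01966707]
 [ 0.54421493  0.1959077  -0.81575136]
 [-0.75557395 -0.30813161 -0.57806827]] 468.5704267314508
top [ 0.42670527 -0.00679997  1.05428344] [[-0.02101145 -0.99977709  0.00207261]
 [-0.98805181  0.02044835 -0.15275959]
 [ 0.15268315 -0.00525755 -0.98826121]] 396.70949273724517
```

View pics/t2.png

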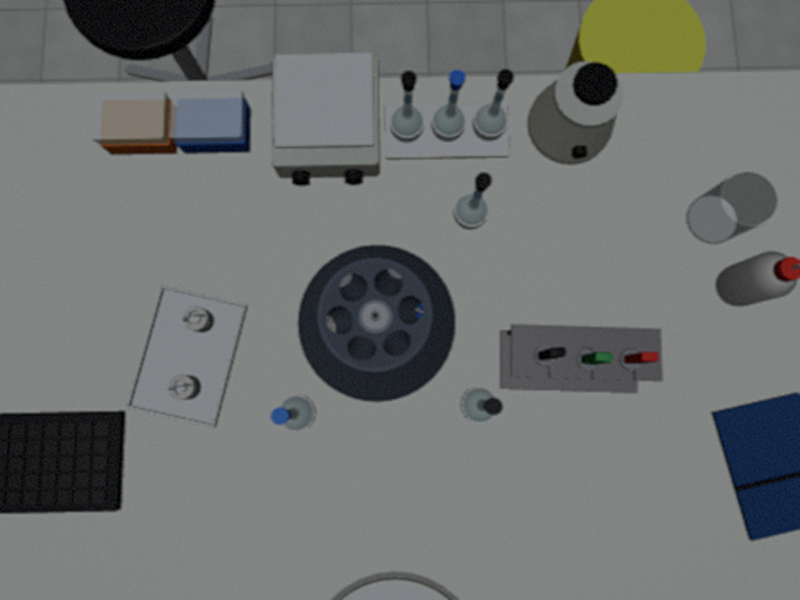

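View pics/s2.png

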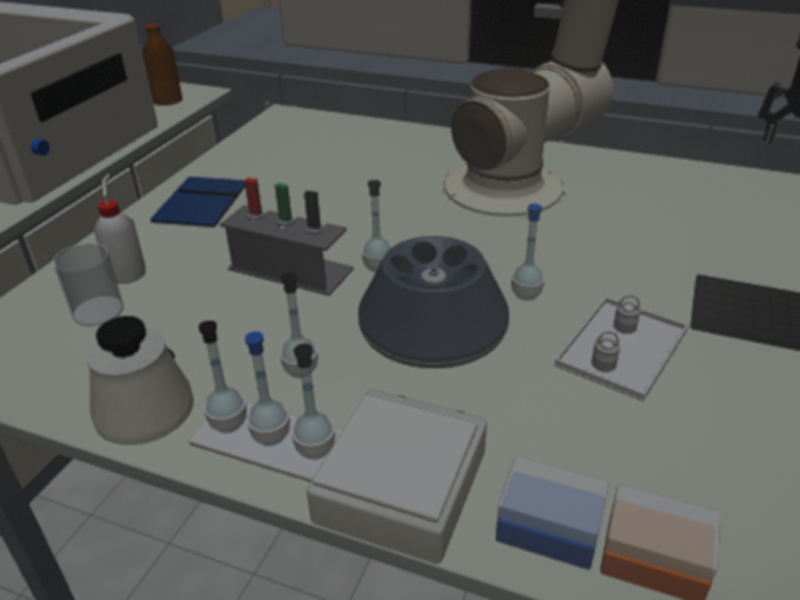

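The top view shows the rotor at (376,320) with the blue bore to its right at (412,312). The rack is at right with the red handle at (641,357). The tray is at left with grey carriers at (197,319) and (184,386), and the flasks are at (472,210), (296,412) and (480,404).

Run:
```python
from h import *
np.set_printoptions(precision=4,suppress=True)
for n in('top','scene'):
    z=load(n);W=cloud(z);p=z['p'].astype(int);r,g,b=p[...,0],p[...,1],p[...,2]
    print(n)
    reg=(W[...,0]>.2)&(W[...,0]<.7)&(W[...,1]>-.5)&(W[...,1]<.45)&(W[...,2]>.0)&(W[...,2]<.25)
    def st(nm,m):
        m=m&reg;q=W[m]
        if len(q): print(nm,len(q),np.median(q,0),q.min(0),q.max(0))
    st('red',(r>g+50)&(r>b+50)&(W[...,2]>.1)); st('green',(g>r+30)&(g>b+15)&(W[...,2]>.1))
    st('blue',(b>r+50)&(b>g+25))
    # rotor top rim
    m=reg&(W[...,2]>.11)&(abs(W[...,0]-.44)<.13)&(abs(W[...,1]-.03)<.13)
    st('rotor',m)
    m=reg&(abs(W[...,2]-.105)<.006)&(W[...,1]<-.15)
    q=W[m][:,:2].astype(np.float32)
    if len(q):print('rack',len(q),cv2.minAreaRect(q),q.min(0),q.max(0))
    m=reg&(W[...,2]>.010)&(W[...,2]<.022)&(W[...,1]>.14)
    q=W[m][:,:2].astype(np.float32)
    if len(q):print('tray',len(q),cv2.minAreaRect(q),cv2.boxPoints(cv2.minAreaRect(q)))
z=load('top');p=z['p']
def crop(n,u0,v0,u1,v1,s):return cv2.resize(load(n)['p'][v0:v1,u0:u1,::-1],None,fx=s,fy=s,interpolation=cv2.INTER_CUBIC)
a=crop('top',190,155,295,260,4);b=crop('top',315,200,430,255,3)
c=crop('scene',225,145,335,235,4)
H=np.zeros((600,800,3),np.uint8)
H[:420,:420]=a;H[430:595,:345]=b;H[:360,430:800]=c[:360,:370]
t=crop('top',80,180,160,275,2);H[370:560,430:590]=t
cv2.imwrite('pics/m1.png',H)
```

```text
top
red 63 [ 0.473  -0.3636  0.1854] [ 0.4681 -0.3764  0.1787] [ 0.4794 -0.3538  0.189 ]
green 66 [ 0.4739 -0.2989  0.1852] [ 0.4675 -0.3114  0.1779] [ 0.4809 -0.2886  0.1882]
blue 113 [0.404  0.1498 0.1842] [ 0.3912 -0.0546  0.0514] [0.5733 0.1628 0.19  ]
rotor 1940 [0.5018 0.0232 0.1281] [ 0.3912 -0.0756  0.11  ] [0.57 0.16 0.19]
rack 2598 ((0.4858126640319824, -0.3022236227989197), (0.23105600476264954, 0.0813649445772171), 87.01988220214844) [ 0.4411 -0.4194] [ 0.5319 -0.1852]
tray 911 ((0.42448514699935913, 0.36234089732170105), (0.15941594541072845, 0.37074628472328186), 75.4791488647461) [[0.225  0.3317]
 [0.584  0.2387]
 [0.6239 0.393 ]
 [0.265  0.486 ]]
scene
red 17 [ 0.4731 -0.3632  0.182 ] [ 0.4639 -0.3703  0.1799] [ 0.481  -0.3542  0.1846]
green 12 [ 0.4754 -0.2994  0.1822] [ 0.4681 -0.305   0.1799] [ 0.4789 -0.2901  0.1844]
blue 24 [0.4013 0.1544 0.182 ] [0.3921 0.1453 0.1794] [0.4139 0.1624 0.1842]
rotor 982 [0.4979 0.0378 0.1258] [ 0.387  -0.0719  0.11  ] [0.5699 0.1598 0.1842]
rack 1008 ((0.48540735244750977, -0.3010508418083191), (0.23326511681079865, 0.08660369366407394), 86.92134857177734) [ 0.4395 -0.4184] [ 0.5333 -0.1846]
tray 672 ((0.4348450303077698, 0.2962245047092438), (0.30622565746307373, 0.368731290102005), 89.06139373779297) [[0.248  0.1462]
 [0.6167 0.1401]
 [0.6217 0.4463]
 [0.253  0.4523]]
```

View pics/m1.png

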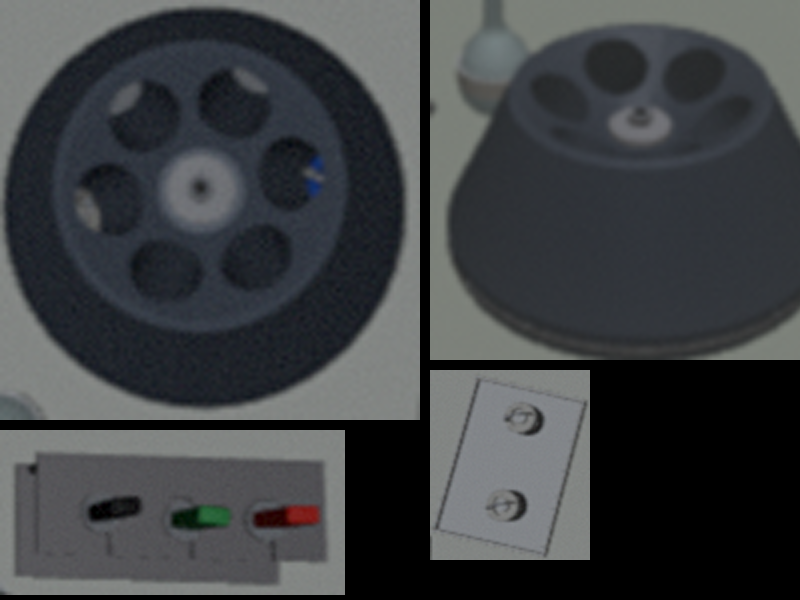

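The crop shows the blue carrier at (315,175), low in the right-hand bore, with its bail end-on pointing left. The rack slots open downward in the image, which is world -x, and red sits in the rightmost slot.

```bash
cat >> h.py <<'E'
from scipy.spatial.transform import Rotation as Ro, Slerp
def pose():
    o=bot.get_obs();q=o['ee_rot'];return np.array(o['tcp_pos']),Ro.from_quat([q[1],q[2],q[3],q[0]]),o
def plan(wps,grip,p=None,R=None,vmax=24,wmax=4.9):
    """wps: list of (tcp pos, Rotation, [vmax mm/row]); prints rows in calls of 8"""
    if p is None: p,R,_=pose()
    rows=[]
    for w in wps:
        P,Q=np.array(w[0]),w[1];v=(w[2] if len(w)>2 else vmax)
        n=max(1,int(np.ceil(max(np.linalg.norm(P-p)*1000/v,np.degrees((R.inv()*Q).magnitude())/wmax))))
        p0,R0=p,R;dv=(R0.inv()*Q).as_rotvec()
        for i in range(1,n+1):
            T=p0+(P-p0)*i/n;S=R0*Ro.from_rotvec(dv*i/n)
            s=np.round(R.inv().apply(T-p)/.025,2);r=np.round(np.degrees((R.inv()*S).as_rotvec())/5,2)
            rows.append(f'{grip} '+' '.join(f'{x:g}' for x in [*(s+0.),*(r+0.)]))
            p=p+R.apply(s*.025);R=R*Ro.from_rotvec(np.radians(r*5))
    for i in range(0,len(rows),8): print('; '.join(rows[i:i+8]));print()
    print('n',len(rows),'end',p,R.as_matrix().round(3).tolist());return p,R
def frame(y,z):
    z=np.array(z,float);z/=np.linalg.norm(z);y=np.array(y,float);y-=z*(y@z);y/=np.linalg.norm(y)
    return Ro.from_matrix(np.stack([np.cross(y,z),y,z],1))
E
python3 - <<'E'
from h import *
np.set_printoptions(precision=4,suppress=True)
z=load('top');W=cloud(z)
c=lambda u,v:(190+u/4-.375,155+v/4-.375)
B=[(290,173),(235,103),(145,115),(108,200),(166,271),(257,257)]
P=np.array([ray(z,*c(*b),.118) for b in B]);ctr=P.mean(0);print('rotor',ctr)
for k,q in enumerate(P):
    d=q-ctr;print(np.hypot(*d[:2]),np.degrees(np.arctan2(d[1],d[0]))-60*k)
# rim check via circle fit of points at height>.128
for n in('top','scene'):
    V=cloud(load(n));m=(V[...,2]>.126)&(V[...,2]<.14)&(np.hypot(V[...,0]-ctr[0],V[...,1]-ctr[1])<.1);q=V[m][:,:2];print(n,len(q),cv2.minEnclosingCircle(q.astype(np.float32)))
    m=(V[...,2]>.012)&(V[...,2]<.022)&(V[...,1]>.2)&(V[...,1]<.42)&(V[...,0]>.28)&(V[...,0]<.53);q=V[m][:,:2].astype(np.float32);r=cv2.minAreaRect(q);print(r,cv2.boxPoints(r).tolist())
    m=(V[...,2]>.035)&(V[...,2]<.08)&(V[...,1]>.2)&(V[...,1]<.42)&(V[...,0]>.28)&(V[...,0]<.53);q=V[m];
    for s in(q[:,0]<.4,q[:,0]>.4):print('carrier',len(q[s]),np.median(q[s],0),q[s].min(0),q[s].max(0))
    for nm,x,y in(('fa',.37,-.1),('fb',.37,.12),('fc',.6,-.1)):
        m=(np.hypot(V[...,0]-x,V[...,1]-y)<.09)&(V[...,2]>.15)&(V[...,2]<.2);
        if m.any():print(nm,m.sum(),np.median(V[m],0))
k=bot.calibration('wrist');p,R,o=pose()
Rc=np.array(k['R']);o=-Rc.T@k['t'];print('cam in tool',R.inv().apply(o-p),(Rc@R.as_matrix()),k['fx'],k['cx'],k['cy'])
E
```

```text
rotor [0.5487 0.0208 0.118 ]
0.05402983809754013 -82.81661895930142
0.05430333356445723 -83.51768055860937
0.054295525902258654 -83.42419997254126
0.05532622060326583 -82.53973589953782
0.05426611831785887 -82.71243868372832
0.054065224951084144 -442.5307698385841
top 1695 ((0.5470932722091675, 0.019615354016423225), 0.09007571637630463)
((0.4728654623031616, 0.34480395913124084), (0.15134534239768982, 0.1528388261795044), 76.28848266601562) [[0.3806869387626648, 0.2894017994403839], [0.5291700959205627, 0.25317391753196716], [0.5650439858436584, 0.4002061188220978], [0.4165608286857605, 0.4364340007305145]]
  return _methods._mean(a, axis=axis, dtype=dtype,
  ret = um.true_divide(
Traceback (most recent call last):
ValueError: zero-size array to reduction operation minimum which has no identity
```

Run:
```python
from h import *
np.set_printoptions(precision=4,suppress=True)
z=load('top')
# tray corners (outer, walls 16 high) in the 2x crop at (80,180), offset (430,370)
for u,v in((477,378),(587,402),(546,555),(437,529)): print('corner',ray(z,80+(u-430)/2-.25,180+(v-370)/2-.25,.016))
for n in('top','scene'):
    V=cloud(load(n));reg=(V[...,1]>.2)&(V[...,1]<.46)&(V[...,0]>.3)&(V[...,0]<.65)
    m=reg&(V[...,2]>.033)&(V[...,2]<.085);q=V[m]
    _,lab,cen=cv2.kmeans(q[:,:2].astype(np.float32),2,None,(3,50,1e-5),5,cv2.KMEANS_PP_CENTERS)
    for i in(0,1):
        s=q[lab[:,0]==i];print(n,'carrier',len(s),cv2.minAreaRect(s[:,:2].astype(np.float32)),np.median(s,0),s[:,2].max())
    for nm,x,y in(('fa',.43,-.1),('fb',.41,.14),('fc',.68,-.1)):
        m=(np.hypot(V[...,0]-x,V[...,1]-y)<.09)&(V[...,2]>.15)&(V[...,2]<.2);
        if m.any():print(nm,m.sum(),np.median(V[m],0))
k=bot.calibration('wrist');p,R,o=pose()
Rc=np.array(k['R']);o=-Rc.T@k['t'];print('cam in tool',R.inv().apply(o-p),(Rc@R.as_matrix()),k['fx'],k['cx'],k['cy'])
```

```text
corner [0.616  0.3851 0.016 ]
corner [0.5808 0.2387 0.016 ]
corner [0.3835 0.2882 0.016 ]
corner [0.4194 0.4293 0.016 ]
top carrier 226 ((0.4470597803592682, 0.33439987897872925), (0.03831684589385986, 0.03763425350189209), 89.851318359375) [0.4478 0.3329 0.0466] 0.07560495878106206
top carrier 216 ((0.5583769083023071, 0.31558212637901306), (0.038608890026807785, 0.03855552151799202), 89.83697509765625) [0.5571 0.3138 0.0463] 0.076219717242221
fa 106 [ 0.4086 -0.1441  0.1846]
fb 107 [0.402  0.1518 0.1846]
fc 114 [ 0.7332 -0.1426  0.1839]
scene carrier 216 ((0.5588581562042236, 0.3183707892894745), (0.04234350845217705, 0.03970526158809662), 9.068790435791016) [0.5619 0.3181 0.0436] 0.07370291642460026
scene carrier 185 ((0.44874307513237, 0.338034987449646), (0.03662719577550888, 0.04178612306714058), 67.82355499267578) [0.45   0.3372 0.0437] 0.0728088744096611
fa 87 [ 0.4124 -0.1412  0.1764]
fb 99 [0.4067 0.1546 0.1753]
fc 125 [ 0.7393 -0.1399  0.1766]
cam in tool [ 0.0735 -0.0006 -0.0707] [[-0.0009  1.     -0.0001]
 [-0.9574 -0.0009 -0.2886]
 [-0.2886 -0.0001  0.9574]] 274.97941070743394 258.51994773327 190.8617399085034
```

```bash
cat >> h.py <<'E'
C=np.array([.5487,.0205,0]);az=np.radians(-82.9);D=np.array([np.cos(az),np.sin(az),0]);T=np.array([-D[1],D[0],0])
A=np.array([0,0,np.cos(np.pi/6)])-D*.5          # bore axis, outward
MOUTH=C+D*.054+np.array([0,0,.118])
E
python3 - <<'E'
from h import *
k=bot.calibration('wrist');p,R,o=pose();Rc=np.array(k['R']);M=Rc@R.as_matrix();ct=R.inv().apply(-Rc.T@k['t']-p)
Rcam=np.stack([T,np.cross(-A,T),-A]);Rt=Ro.from_matrix(Rcam.T@M)
tp=MOUTH+A*.25-Rt.apply(ct);print(tp,Rt.as_matrix().round(3),T)
plan([(tp+[-.0,0,.04],Rt)],85)
E
```

```text
[0.55142832 0.00400401 0.28250356] [[-0.121  0.992  0.028]
 [ 0.966  0.124 -0.227]
 [-0.229 -0.    -0.973]] [0.99233194 0.12360148 0.        ]
85 -0.73 -0.58 -0.03 0.05 -0.08 0.46; 85 -0.75 -0.55 -0.01 0.06 -0.08 0.46; 85 -0.78 -0.52 -0.01 0.05 -0.08 0.46; 85 -0.79 -0.49 -0.01 0.05 -0.08 0.46; 85 -0.82 -0.46 0.01 0.06 -0.08 0.46; 85 -0.83 -0.42 0.01 0.05 -0.08 0.46; 85 -0.85 -0.39 0.02 0.05 -0.08 0.46; 85 -0.86 -0.36 0.03 0.05 -0.08 0.47

85 -0.88 -0.32 0.04 0.06 -0.08 0.46; 85 -0.89 -0.28 0.04 0.05 -0.08 0.46; 85 -0.9 -0.25 0.05 0.05 -0.08 0.46; 85 -0.91 -0.21 0.06 0.06 -0.08 0.46; 85 -0.91 -0.18 0.07 0.05 -0.08 0.46; 85 -0.92 -0.14 0.07 0.05 -0.08 0.46; 85 -0.93 -0.1 0.08 0.06 -0.08 0.46; 85 -0.92 -0.06 0.09 0.05 -0.08 0.46

85 -0.93 -0.02 0.09 0.05 -0.08 0.46; 85 -0.93 0.01 0.1 0.05 -0.08 0.46; 85 -0.93 0.05 0.11 0.06 -0.08 0.46; 85 -0.92 0.09 0.11 0.05 -0.08 0.46; 85 -0.92 0.12 0.12 0.05 -0.09 0.46; 85 -0.91 0.17 0.12 0.06 -0.08 0.46; 85 -0.9 0.2 0.13 0.05 -0.08 0.47; 85 -0.9 0.23 0.14 0.05 -0.08 0.46

85 -0.88 0.28 0.14 0.06 -0.08 0.46; 85 -0.87 0.31 0.15 0.05 -0.08 0.46; 85 -0.85 0.34 0.15 0.05 -0.08 0.46; 85 -0.84 0.38 0.15 0.06 -0.08 0.46; 85 -0.82 0.41 0.16 0.05 -0.08 0.46

n 29 end [0.55131806 0.00405458 0.32242809] [[-0.121, 0.992, 0.028], [0.966, 0.124, -0.227], [-0.229, -0.0, -0.973]]
```

Call:
drive_tool(
  motion="85 -0.73 -0.58 -0.03 0.05 -0.08 0.46; 85 -0.75 -0.55 -0.01 0.06 -0.08 0.46; 85 -0.78 -0.52 -0.01 0.05 -0.08 0.46; 85 -0.79 -0.49 -0.01 0.05 -0.08 0.46; 85 -0.82 -0.46 0.01 0.06 -0.08 0.46; 85 -0.83 -0.42 0.01 0.05 -0.08 0.46; 85 -0.85 -0.39 0.02 0.05 -0.08 0.46; 85 -0.86 -0.36 0.03 0.05 -0.08 0.47",
)

```text
time: 0.77
tcp_pos: [0.2655, 0.4009, 0.3089]
ee_rot: [0.025, 0.295, 0.955, -0.022]
contact_force: [-0.1, 0.3, 0.3]
grip_width: 0.0849
gripper_force: 0.0
```

Call:
drive_tool(
  motion="85 -0.88 -0.32 0.04 0.06 -0.08 0.46; 85 -0.89 -0.28 0.04 0.05 -0.08 0.46; 85 -0.9 -0.25 0.05 0.05 -0.08 0.46; 85 -0.91 -0.21 0.06 0.06 -0.08 0.46; 85 -0.91 -0.18 0.07 0.05 -0.08 0.46; 85 -0.92 -0.14 0.07 0.05 -0.08 0.46; 85 -0.93 -0.1 0.08 0.06 -0.08 0.46; 85 -0.92 -0.06 0.09 0.05 -0.08 0.46",
)

```text
time: 1.43
tcp_pos: [0.3746, 0.2493, 0.3141]
ee_rot: [0.049, 0.443, 0.894, -0.044]
contact_force: [0.0, 0.8, 0.6]
grip_width: 0.0854
gripper_force: 0.0
```

Call:
drive_tool(
  motion="85 -0.93 -0.02 0.09 0.05 -0.08 0.46; 85 -0.93 0.01 0.1 0.05 -0.08 0.46; 85 -0.93 0.05 0.11 0.06 -0.08 0.46; 85 -0.92 0.09 0.11 0.05 -0.08 0.46; 85 -0.92 0.12 0.12 0.05 -0.09 0.46; 85 -0.91 0.17 0.12 0.06 -0.08 0.46; 85 -0.9 0.2 0.13 0.05 -0.08 0.47; 85 -0.9 0.23 0.14 0.05 -0.08 0.46",
)

```text
time: 2.1
tcp_pos: [0.4837, 0.0976, 0.3193]
ee_rot: [0.073, 0.58, 0.809, -0.064]
contact_force: [0.3, 0.1, -0.0]
grip_width: 0.0853
gripper_force: 0.0
```

Call:
drive_tool(
  motion="85 -0.88 0.28 0.14 0.06 -0.08 0.46; 85 -0.87 0.31 0.15 0.05 -0.08 0.46; 85 -0.85 0.34 0.15 0.05 -0.08 0.46; 85 -0.84 0.38 0.15 0.06 -0.08 0.46; 85 -0.82 0.41 0.16 0.05 -0.08 0.46; 85 0 0 0 0 0 0; 85 0 0 0 0 0 0",
)

```text
time: 2.68
tcp_pos: [0.5516, 0.0034, 0.3219]
ee_rot: [0.086, 0.658, 0.744, -0.076]
contact_force: [-0.5, 1.1, 0.4]
grip_width: 0.0851
gripper_force: 0.0
```

Run:
```python
from h import *
p,R,o=pose();print(p,R.as_matrix().round(3),o['time'],o['joints'])
a=shot('wrist','w1')[0];z=load('w1');u,v=proj(z,MOUTH);print('mouth px',u,v)
u0,v0=int(u)-60,int(v)-45;print(u0,v0)
cv2.imwrite('pics/w1c.png',cv2.resize(a[max(v0,0):v0+90,max(u0,0):u0+120,::-1],None,fx=6,fy=6,interpolation=cv2.INTER_CUBIC))
```

```text
[0.55160844 0.00341695 0.32192829] [[-0.12   0.992  0.027]
 [ 0.966  0.123 -0.226]
 [-0.228 -0.001 -0.974]] 2.6833 [-0.03094812  0.09079064  1.48096675 -0.22744816  1.53589293 -0.15038076]
mouth px 258.3048104136364 170.84645429775145
198 125
```

View pics/w1c.png

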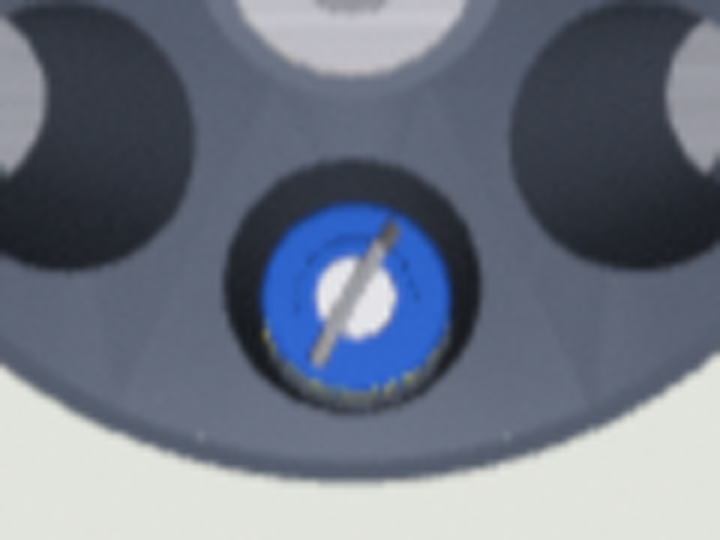

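The wrist crop looks down the bore. The mouth centre is at about (352,286) and the carrier cap at (356,297). The bail runs as a bar from (318,360) to (390,232), which puts its plane about 29° off the radial direction.

Run:
```python
from h import *
np.set_printoptions(precision=4,suppress=True)
z=load('w1');d=z['d'];o=-z['R'].T@z['t']
f=lambda u,v:(198+u/6-.42,125+v/6-.42)
def at(u,v,s): # intersect with plane at s along A from mouth
    u,v=f(u,v);q=z['R'].T@np.array([(u-z['cx'])/z['fx'],(v-z['cy'])/z['fy'],1]);n=A;return o+q*((MOUTH+s*A-o)@n)/(q@n)
E_=np.cross(A,T)
W=cloud(z)
# depth along A relative to mouth for some pixels
for u,v in((354,296),(340,320),(368,272),(340,285),(300,300),(420,290),(352,130),(230,380)):
    a,b=f(u,v);a,b=round(a),round(b);x=W[b,a];print((u,v),'s=',(x-MOUTH)@A, 'T',(x-MOUTH)@T,'E',(x-MOUTH)@E_)
for nm,u,v,s in(('mouth',352,286,0),('wire',354,296,-.037),('cap',356,297,-.061),('e1',390,232,-.05),('e2',318,360,-.05)):
    x=at(u,v,s);print(nm,x,'T',(x-MOUTH)@T,'E',(x-MOUTH)@E_)
a=W[...,2];m=(abs(a-.118)<.03)
```

```text
(354, 296) s= -0.037230243876345076 T -0.0016324050960896694 E -0.0009448802516276947
(340, 320) s= -0.03729089644267369 T -0.005135501839756983 E -0.005606691323967317
(368, 272) s= -0.03858931306460787 T 0.0007023440639460692 E 0.0038243371765196757
(340, 285) s= -0.06017023652568654 T -0.00555747208433946 E 0.0029786641216293483
(300, 300) s= -0.06896029648122776 T -0.013415263335252729 E -0.00025471257686819957
(420, 290) s= -0.062202914960723506 T 0.012007474008129078 E 0.0018516349982316137
(352, 130) s= -0.00020063591294384225 T -0.0023679409624110487 E 0.025659236077069277
(230, 380) s= 0.000130104800061847 T -0.023000970760833406 E -0.017679783250019503
mouth [ 0.5534 -0.0346  0.1187] T -0.002123044823223637 E -0.001442725507261463
wire [ 0.5556 -0.0524  0.0864] T -0.002120229695088423 E -0.0008578251923408598
cap [ 0.5572 -0.0632  0.065 ] T -0.0019232868607348488 E 0.0004274841125733389
e1 [ 0.5621 -0.0462  0.0683] T 0.005044176937490714 E 0.012886941519493897
e2 [ 0.5504 -0.0702  0.0812] T -0.009524020564175683 E -0.01298425490993091
```

Run:
```python
from h import *
Q=frame([.9986,-.052,0],[0,0,-1])
plan([([.473,-.3636,.32],Q)],85)
```

```text
85 -0.86 -0.31 0.21 0.01 0.16 0.13; 85 -0.87 -0.3 0.19 0.02 0.17 0.12; 85 -0.88 -0.29 0.19 0.01 0.16 0.13; 85 -0.88 -0.27 0.17 0.02 0.17 0.12; 85 -0.89 -0.27 0.16 0.01 0.16 0.13; 85 -0.89 -0.26 0.14 0.01 0.17 0.13; 85 -0.89 -0.25 0.14 0.02 0.16 0.12; 85 -0.9 -0.24 0.12 0.01 0.16 0.13

85 -0.91 -0.23 0.11 0.02 0.17 0.12; 85 -0.91 -0.22 0.09 0.01 0.16 0.13; 85 -0.91 -0.21 0.09 0.01 0.17 0.13; 85 -0.92 -0.19 0.07 0.02 0.16 0.12; 85 -0.91 -0.19 0.05 0.01 0.16 0.13; 85 -0.93 -0.18 0.05 0.02 0.17 0.12; 85 -0.92 -0.17 0.03 0.01 0.16 0.13; 85 -0.93 -0.16 0.02 0.01 0.17 0.13

n 16 end [ 0.47292751 -0.36367199  0.31999384] [[0.052, 0.999, 0.0], [0.999, -0.052, 0.0], [0.0, 0.0, -1.0]]
```

Call:
drive_tool(
  motion="85 -0.86 -0.31 0.21 0.01 0.16 0.13; 85 -0.87 -0.3 0.19 0.02 0.17 0.12; 85 -0.88 -0.29 0.19 0.01 0.16 0.13; 85 -0.88 -0.27 0.17 0.02 0.17 0.12; 85 -0.89 -0.27 0.16 0.01 0.16 0.13; 85 -0.89 -0.26 0.14 0.01 0.17 0.13; 85 -0.89 -0.25 0.14 0.02 0.16 0.12; 85 -0.9 -0.24 0.12 0.01 0.16 0.13",
)

```text
time: 3.4
tcp_pos: [0.5117, -0.1796, 0.3217]
ee_rot: [0.043, 0.693, 0.719, -0.038]
contact_force: [1.0, -0.5, 0.0]
grip_width: 0.085
gripper_force: 0.0
```

Call:
drive_tool(
  motion="85 -0.91 -0.23 0.11 0.02 0.17 0.12; 85 -0.91 -0.22 0.09 0.01 0.16 0.13; 85 -0.91 -0.21 0.09 0.01 0.17 0.13; 85 -0.92 -0.19 0.07 0.02 0.16 0.12; 85 -0.91 -0.19 0.05 0.01 0.16 0.13; 85 -0.93 -0.18 0.05 0.02 0.17 0.12; 85 -0.92 -0.17 0.03 0.01 0.16 0.13; 85 -0.93 -0.16 0.02 0.01 0.17 0.13",
)

```text
time: 4.07
tcp_pos: [0.4729, -0.3636, 0.3207]
ee_rot: [0.0, 0.725, 0.689, 0.001]
contact_force: [0.5, 0.4, -0.3]
grip_width: 0.0851
gripper_force: 0.0
```

Call:
drive_tool(
  motion="85 0 0 0 0 0 0; 85 0 0 0 0 0 0",
)

```text
time: 4.23
tcp_pos: [0.4729, -0.3637, 0.3202]
ee_rot: [0.0, 0.725, 0.688, 0.001]
contact_force: [0.9, 0.2, 0.0]
grip_width: 0.0848
gripper_force: 0.0
```

Run:
```python
from h import *
np.set_printoptions(precision=4,suppress=True)
p,R,o=pose();print(p,R.as_matrix().round(3),o['time'])
shot('wrist','w2');z=load('w2');W=cloud(z);q=z['p'].astype(int);r,g,b=q[...,0],q[...,1],q[...,2]
m=(r>g+60)&(r>b+60)&(W[...,2]>.176)&(W[...,2]<.195)&(np.hypot(W[...,0]-.473,W[...,1]+.363)<.05);X=W[m];print(m.sum(),X[:,2].mean(),cv2.minAreaRect(X[:,:2].astype(np.float32)),X.mean(0))
m=(abs(W[...,2]-.105)<.003)&(W[...,1]<-.15);V=W[m][:,:2].astype(np.float32);print(cv2.minAreaRect(V),V.min(0),V.max(0))
m=(abs(W[...,2]-.111)<.003)&(np.hypot(W[...,0]-.473,W[...,1]+.363)<.03);V=W[m][:,:2];print('collar',V.mean(0),V.min(0),V.max(0))
cv2.imwrite('pics/w2c.png',cv2.resize(z['p'][:,:,::-1],(800,600)))
```

```text
[ 0.4729 -0.3637  0.3202] [[ 0.053  0.999  0.001]
 [ 0.999 -0.053  0.001]
 [ 0.001  0.001 -1.   ]] 4.2333
463 0.18500919641468552 ((0.47227489948272705, -0.3670019209384918), (0.02329116128385067, 0.012998664751648903), 87.19684600830078) [ 0.4722 -0.3663  0.185 ]
((0.5517779588699341, -0.4112567603588104), (0.19305673241615295, 0.47103723883628845), 33.15090560913086) [ 0.4387 -0.5566] [ 0.76  -0.196]
collar [ 0.4726 -0.3637] [ 0.4563 -0.3802] [ 0.4871 -0.3518]
```

View pics/w2c.png

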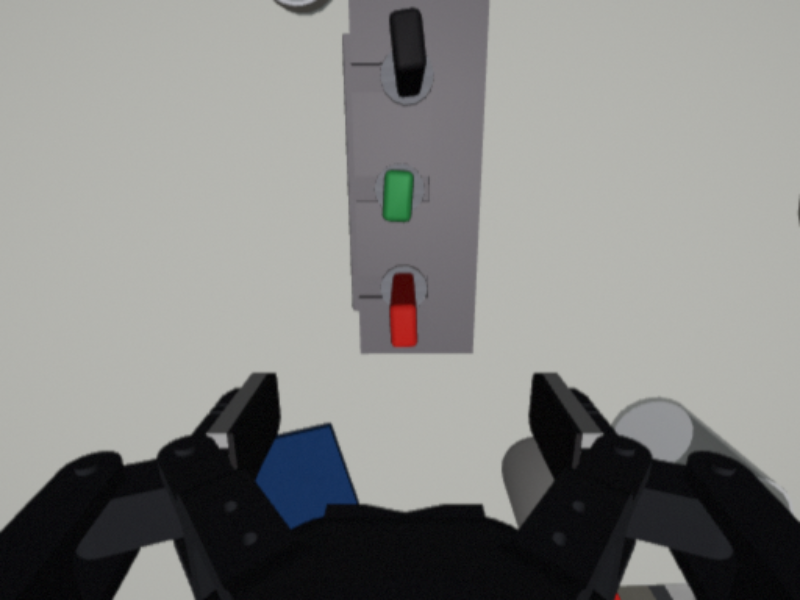

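The red handle is centred below the fingers at (403,310) and is aligned with them. I'll descend and grip.

Call:
drive_tool(
  motion="85 -0.06 -0.02 0.9 0 0 0; 85 -0.05 -0.01 0.9 0 0 0; 85 0 0 0.9 0 0 0; 85 0 0 0.9 0 0 0; 85 0 0 0.6 0 0 0; 85 0 0 0.33 0 0 0; 85 0 0 0 0 0 0",
)

```text
time: 4.87
tcp_pos: [0.4725, -0.3649, 0.2059]
ee_rot: [-0.001, 0.725, 0.689, 0.0]
contact_force: [-0.7, -0.4, 0.2]
grip_width: 0.0851
gripper_force: 0.0
```

Call:
drive_tool(
  motion="10 0 0 0 0 0 0; 10 0 0 0 0 0 0; 10 0 0 0 0 0 0; 10 0 0 0 0 0 0; 10 0 0 0 0 0 0; 10 0 0 0 0 0 0; 10 0 0 0 0 0 0; 10 0 0 0 0 0 0",
  grip_force=70,
)

```text
time: 5.53
tcp_pos: [0.4724, -0.3665, 0.2077]
ee_rot: [0.001, 0.725, 0.688, 0.0]
contact_force: [-0.1, 1.2, 5.1]
grip_width: 0.0134
gripper_force: 68.5
```

```bash
cat >> h.py <<'E'
P=np.array([.5556,-.0524,.0864]);E_=np.cross(A,T);Hx=.871*T-.491*E_;QB=frame(Hx,-A)
L=.1027
def tcp_for(wx,wz,Q=QB,pt=P,shift=0):   # TCP so that point pt lies at hook coords (wx,0,wz) mm
    M=Q.as_matrix();hx,hz=M[:,1],-M[:,2];return pt-hx*wx/1e3-hz*wz/1e3+hz*L
E
python3 - <<'E'
from h import *
p,R,o=pose();print(o['contact_force'],p)
e=tcp_for(-16.5,-72.25);pre=e+A*.085
print('pre',pre,'entry',e)
plan([(p+[0,0,.19],R),(pre,QB)],10)
E
```

```text
[-0.12036366  1.15592446  5.11150573] [ 0.47243114 -0.36646314  0.20773012]
pre [0.5546655  0.07139166 0.31557462] entry [0.55991856 0.02921755 0.24196246]
10 0 0 -0.95 0 0 0; 10 0 0 -0.95 0 0 0; 10 0 0.01 -0.95 0 0 0; 10 0 0 -0.95 0 0 0; 10 0 0 -0.95 0 0 0; 10 0 0 -0.95 0 0 0; 10 0 0 -0.95 0 0 0; 10 0 0 -0.95 0 0 0

10 0.93 0.12 0.17 -0.11 -0.3 0.2; 10 0.94 0.11 0.15 -0.1 -0.3 0.2; 10 0.94 0.09 0.13 -0.11 -0.3 0.2; 10 0.94 0.07 0.1 -0.1 -0.29 0.19; 10 0.95 0.06 0.08 -0.11 -0.3 0.2; 10 0.95 0.04 0.05 -0.11 -0.3 0.2; 10 0.95 0.02 0.03 -0.1 -0.3 0.2; 10 0.96 0 0.01 -0.11 -0.3 0.2

10 0.95 -0.01 -0.02 -0.11 -0.3 0.2; 10 0.95 -0.03 -0.05 -0.1 -0.29 0.19; 10 0.95 -0.05 -0.07 -0.11 -0.3 0.2; 10 0.95 -0.06 -0.1 -0.1 -0.3 0.2; 10 0.94 -0.07 -0.12 -0.11 -0.3 0.2; 10 0.94 -0.09 -0.14 -0.11 -0.3 0.2; 10 0.93 -0.11 -0.17 -0.1 -0.3 0.2; 10 0.93 -0.12 -0.2 -0.11 -0.3 0.19

10 0.92 -0.13 -0.22 -0.1 -0.29 0.2; 10 0.91 -0.15 -0.25 -0.11 -0.3 0.2; 10 0.9 -0.16 -0.27 -0.11 -0.3 0.2

n 27 end [0.5546324  0.07149144 0.31547801] [[0.394, 0.917, 0.062], [0.809, -0.314, -0.496], [-0.435, 0.246, -0.866]]
```

Call:
drive_tool(
  motion="10 0 0 -0.4 0 0 0; 10 0 0 -0.95 0 0 0; 10 0 0.01 -0.95 0 0 0; 10 0 0 -0.95 0 0 0; 10 0 0 -0.95 0 0 0; 10 0 0 -0.95 0 0 0; 10 0 0 -0.95 0 0 0; 10 0 0 -0.95 0 0 0",
)

```text
time: 6.2
tcp_pos: [0.4721, -0.3661, 0.3853]
ee_rot: [0.001, 0.725, 0.688, 0.0]
contact_force: [0.8, -0.5, -0.9]
grip_width: 0.0132
gripper_force: 68.2
```

Call:
drive_tool(
  motion="10 0 0 -0.55 0 0 0; 10 0.93 0.12 0.17 -0.11 -0.3 0.2; 10 0.94 0.11 0.15 -0.1 -0.3 0.2; 10 0.94 0.09 0.13 -0.11 -0.3 0.2; 10 0.94 0.07 0.1 -0.1 -0.29 0.19; 10 0.95 0.06 0.08 -0.11 -0.3 0.2; 10 0.95 0.04 0.05 -0.11 -0.3 0.2; 10 0.95 0.02 0.03 -0.1 -0.3 0.2",
)

```text
time: 6.87
tcp_pos: [0.5026, -0.204, 0.3676]
ee_rot: [0.087, 0.763, 0.639, -0.043]
contact_force: [-0.0, -0.2, -1.1]
grip_width: 0.0133
gripper_force: 68.2
```

Call:
drive_tool(
  motion="10 0.96 0 0.01 -0.11 -0.3 0.2; 10 0.95 -0.01 -0.02 -0.11 -0.3 0.2; 10 0.95 -0.03 -0.05 -0.1 -0.29 0.19; 10 0.95 -0.05 -0.07 -0.11 -0.3 0.2; 10 0.95 -0.06 -0.1 -0.1 -0.3 0.2; 10 0.94 -0.07 -0.12 -0.11 -0.3 0.2; 10 0.94 -0.09 -0.14 -0.11 -0.3 0.2; 10 0.93 -0.11 -0.17 -0.1 -0.3 0.2",
)

```text
time: 7.53
tcp_pos: [0.5371, -0.0195, 0.333]
ee_rot: [0.184, 0.793, 0.574, -0.092]
contact_force: [0.4, 0.2, -1.1]
grip_width: 0.0136
gripper_force: 68.3
```

Call:
drive_tool(
  motion="10 0.93 -0.12 -0.2 -0.11 -0.3 0.19; 10 0.92 -0.13 -0.22 -0.1 -0.29 0.2; 10 0.91 -0.15 -0.25 -0.11 -0.3 0.2; 10 0.9 -0.16 -0.27 -0.11 -0.3 0.2; 10 0 0 0 0 0 0; 10 0 0 0 0 0 0",
)

```text
time: 8.03
tcp_pos: [0.5546, 0.0727, 0.3149]
ee_rot: [0.231, 0.802, 0.539, -0.117]
contact_force: [-0.0, 0.1, 0.0]
grip_width: 0.0133
gripper_force: 68.2
```

Run:
```python
from h import *
np.set_printoptions(precision=4,suppress=True)
p,R,o=pose();print(p,R.as_matrix().round(3),o['time'],o['contact_force'])
k=bot.calibration('wrist');a=shot('wrist','w3')[0];z=load('w3')
M=R.as_matrix();O=p+M[:,2]*L;hx,hz=M[:,1],-M[:,2]
pts=dict(origin=O,cup=O-hx*.0049-hz*.0837,bottom=O-hz*.09-hx*.0049,shaftend=O-hz*.08,tip=O-hx*.0097-hz*.078,wire=P,mouth=MOUTH-.0021*T-.0014*E_)
for n,x in pts.items():print(n,[round(float(c),1) for c in proj(z,x)])
u,v=proj(z,pts['cup']);u0,v0=int(u)-70,int(v)-55;u0=max(u0,0);v0=max(v0,0);print(u0,v0)
cv2.imwrite('pics/w3c.png',cv2.resize(a[v0:v0+110,u0:u0+140,::-1],None,fx=5,fy=5,interpolation=cv2.INTER_CUBIC))
```

```text
[0.5546 0.0727 0.3149] [[ 0.392  0.918  0.062]
 [ 0.81  -0.313 -0.496]
 [-0.436  0.244 -0.866]] 8.0333 [-0.0249  0.0978  0.0285]
origin [258.3, 219.9]
cup [253.4, 186.2]
bottom [253.5, 184.5]
shaftend [258.4, 187.3]
tip [248.2, 187.9]
wire [245.6, 171.0]
mouth [244.4, 178.8]
183 131
```

View pics/w3c.png

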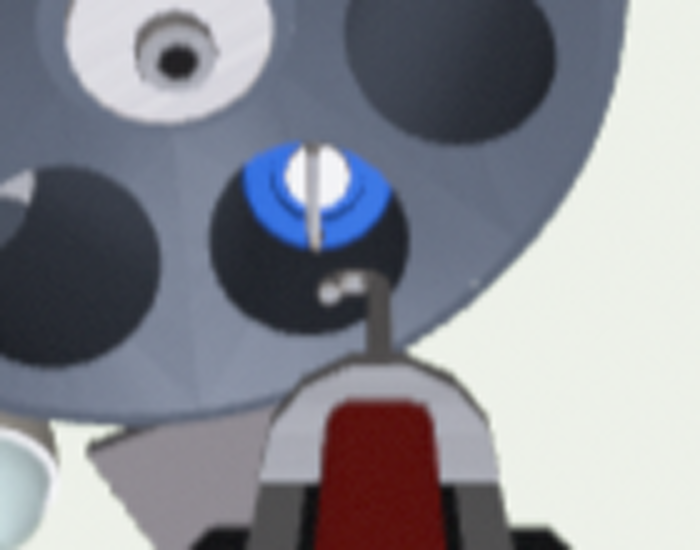

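The hook and the wire appear where predicted: shaft at u≈377, tip at (330,292), wire bar at u≈313, mouth centre at about (310,237). I'll lower beside the wire next.

Run:
```python
from h import *
a=plan([(tcp_for(-16.5,-72.25)+A*.03,QB,14),(tcp_for(-16.5,-72.25),QB,8)],10)
```

```text
10 0 0 0.55 0 0 0; 10 -0.01 0.01 0.55 0 0 0.01; 10 0 0 0.55 0 -0.01 0; 10 -0.01 0 0.55 0 0 0; 10 0 0 0.3 0 0 0; 10 0 0 0.3 0 0 0; 10 0 0 0.3 0 0 0; 10 0 0 0.3 0 0 0

n 8 end [0.55986176 0.02920313 0.24201382] [[0.394, 0.917, 0.061], [0.809, -0.314, -0.496], [-0.436, 0.245, -0.866]]
```

Call:
drive_tool(
  motion="10 0 0 0.55 0 0 0; 10 -0.01 0.01 0.55 0 0 0; 10 0 0 0.55 0 0 0; 10 -0.01 0 0.55 0 0 0; 10 0 0 0.3 0 0 0; 10 0 0 0.3 0 0 0; 10 0 0 0.3 0 0 0; 10 0 0 0.3 0 0 0",
)

```text
time: 8.75
tcp_pos: [0.56, 0.0285, 0.2419]
ee_rot: [0.231, 0.802, 0.538, -0.116]
contact_force: [1.0, -1.0, -0.6]
grip_width: 0.0132
gripper_force: 68.2
```

Call:
drive_tool(
  motion="10 0 0 0 0 0 0; 10 0 0 0 0 0 0",
)

```text
time: 8.92
tcp_pos: [0.5598, 0.0288, 0.2418]
ee_rot: [0.231, 0.802, 0.538, -0.117]
contact_force: [-0.6, 0.8, -0.5]
grip_width: 0.0133
gripper_force: 68.2
```

Run:
```python
from h import *
np.set_printoptions(precision=4,suppress=True)
p,R,o=pose();print(p,R.as_matrix().round(3),o['time'],o['contact_force'],p-tcp_for(-16.5,-72.25))
a=shot('wrist','w4')[0];z=load('w4')
M=R.as_matrix();O=p+M[:,2]*L;hx,hz=M[:,1],-M[:,2]
pts=dict(cup=O-hx*.0049-hz*.0837,shaftend=O-hz*.08,tip=O-hx*.0097-hz*.078,wire=P,mouth=MOUTH-.0021*T-.0014*E_)
u,v=proj(z,pts['cup']);u0,v0=int(u)-70,int(v)-55;u0=max(u0,0);v0=max(v0,0)
for n,x in pts.items():
  c=proj(z,x);print(n,(c[0]-u0)*5+2.5,(c[1]-v0)*5+2.5)
cv2.imwrite('pics/w4c.png',cv2.resize(a[v0:v0+110,u0:u0+140,::-1],None,fx=5,fy=5,interpolation=cv2.INTER_CUBIC))
```

```text
[0.5598 0.0288 0.2418] [[ 0.394  0.917  0.061]
 [ 0.809 -0.315 -0.496]
 [-0.435  0.245 -0.866]] 8.9167 [-0.6306  0.7826 -0.5198] [-0.0001 -0.0004 -0.0002]
cup 354.33117952449834 278.66385782325295
shaftend 379.55766674725965 283.93728070867337
tip 328.5127282644952 286.86252726074173
wire 291.13073511214253 294.7340849396686
mouth 278.6530229238639 363.14653016462603
```

View pics/w4c.png

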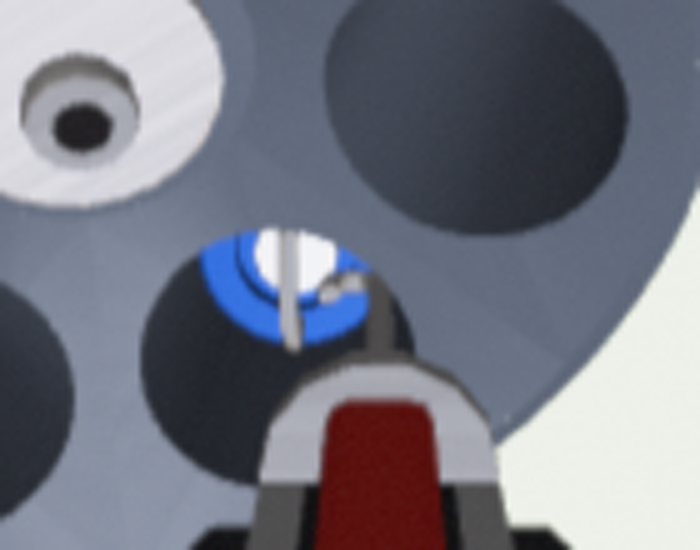

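Hook tip at (330,290) is right of the wire at u≈289, with the peak level with it. I'll slide the cup under the wire and lift.

Call:
drive_tool(
  motion="10 0 -0.12 0 0 0 0; 10 0 -0.12 0 0 0 0; 10 0 -0.12 0 0 0 0; 10 0 -0.1 0 0 0 0; 10 0 0 0 0 0 0; 10 0 0 0 0 0 0",
)

```text
time: 9.47
tcp_pos: [0.5492, 0.0327, 0.2391]
ee_rot: [0.231, 0.802, 0.538, -0.116]
contact_force: [0.5, 0.7, -1.1]
grip_width: 0.013
gripper_force: 68.2
```

Call:
drive_tool(
  motion="10 0 0 -0.12 0 0 0; 10 0 0 -0.12 0 0 0; 10 0 0 -0.12 0 0 0; 10 0 0 -0.12 0 0 0; 10 0 0 -0.16 0 0 0; 10 0 0 -0.16 0 0 0; 10 0 0 0 0 0 0; 10 0 0 0 0 0 0",
)

```text
time: 10.13
tcp_pos: [0.5481, 0.0426, 0.2565]
ee_rot: [0.231, 0.802, 0.538, -0.116]
contact_force: [-1.4, -0.8, -2.1]
grip_width: 0.0127
gripper_force: 68.1
```

Run:
```python
from h import *
np.set_printoptions(precision=4,suppress=True)
p,R,o=pose();print(p,o['time'],o['contact_force'])
a=shot('wrist','w5')[0];z=load('w5')
M=R.as_matrix();O=p+M[:,2]*L;hx,hz=M[:,1],-M[:,2]
u,v=proj(z,O-hx*.0049-hz*.0837);u0,v0=int(u)-70,int(v)-55
cv2.imwrite('pics/w5c.png',cv2.resize(a[v0:v0+110,u0:u0+140,::-1],None,fx=5,fy=5,interpolation=cv2.INTER_CUBIC))
```

```text
[0.5481 0.0426 0.2565] 10.1333 [-1.3906 -0.7747 -2.1023]
```

View pics/w5c.png

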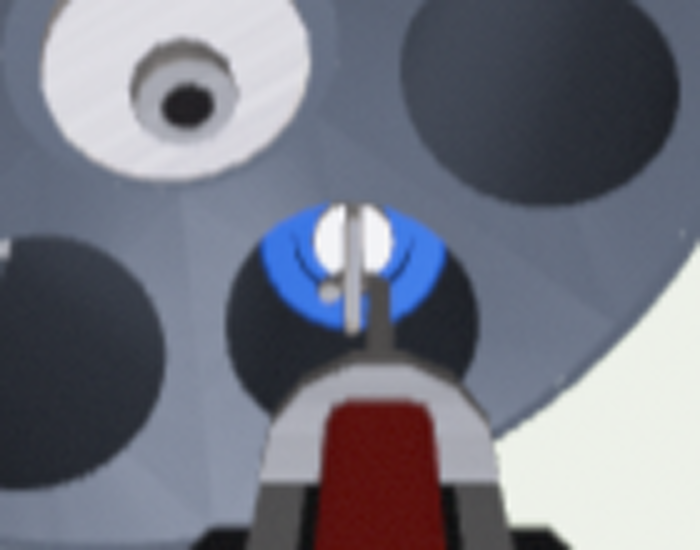

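The wire lies between shaft and tip, around (350,290), so it is caught. I'll draw it out along the bore.

Call:
drive_tool(
  motion="10 0 0 -0.2 0 0 0; 10 0 0 -0.35 0 0 0; 10 0 0 -0.35 0 0 0; 10 0 0 -0.35 0 0 0; 10 0 0 -0.35 0 0 0; 10 0 0 -0.35 0 0 0; 10 0 0 -0.35 0 0 0; 10 0 0 -0.35 0 0 0",
)

```text
time: 10.85
tcp_pos: [0.5439, 0.0758, 0.3146]
ee_rot: [0.231, 0.802, 0.538, -0.116]
contact_force: [0.4, -0.2, -2.1]
grip_width: 0.0132
gripper_force: 68.1
```

Call:
drive_tool(
  motion="10 0 0 -0.35 0 0 0; 10 0 0 -0.35 0 0 0; 10 0 0 -0.3 0 0 0; 10 0 0 -0.1 0 0 0; 10 0 0 0 0 0 0; 10 0 0 0 0 0 0",
)

```text
time: 11.35
tcp_pos: [0.5423, 0.0889, 0.3374]
ee_rot: [0.231, 0.802, 0.538, -0.116]
contact_force: [-0.2, -1.2, -0.1]
grip_width: 0.0131
gripper_force: 68.1
```

Run:
```python
from h import *
np.set_printoptions(precision=4,suppress=True)
p,R,o=pose();print(p,o['time'],o['contact_force'])
M=R.as_matrix();O=p+M[:,2]*L;hx,hz=M[:,1],-M[:,2];cup=O-hx*.0049-hz*.0837;print('cup',cup,'s',(cup-MOUTH)@A)
# vertical lift of cup with righting: hx keeps yaw
h=np.array([hx[0],hx[1],0]);h/=np.linalg.norm(h)
def tc(c,Q):
    m=Q.as_matrix();return c+m[:,1]*.0049-m[:,2]*.0837-m[:,2]*L
V=frame(h,[0,0,-1]);S=Slerp([0,1],Ro.concatenate([R,V]))
w=[(tc(cup+[0,0,.030],R),R,10)]
for i in range(1,11): w.append((tc(cup+[0,0,.03+.05*i/10],S(i/10)),S(i/10),25))
plan(w,10)
a=shot('scene','s3')[0]
cv2.imwrite('pics/s3c.png',cv2.resize(a[120:250,210:350,::-1],None,fx=4,fy=4,interpolation=cv2.INTER_CUBIC))
```

```text
[0.5423 0.0889 0.3374] 11.35 [-0.1533 -1.1655 -0.1037]
cup [ 0.5493 -0.002   0.1748] s 0.06497234126543124
10 -0.17 0.1 -0.35 0 0 0; 10 -0.18 0.1 -0.34 0 0 0; 10 -0.17 0.09 -0.35 0 0 0; 10 -0.43 0.24 -0.16 0.28 0.53 -0.07; 10 -0.43 0.22 -0.16 0.28 0.53 -0.06; 10 -0.41 0.22 -0.17 0.28 0.53 -0.07; 10 -0.41 0.22 -0.17 0.27 0.53 -0.06; 10 -0.39 0.21 -0.18 0.28 0.53 -0.07

10 -0.39 0.21 -0.17 0.28 0.54 -0.07; 10 -0.38 0.2 -0.18 0.28 0.53 -0.06; 10 -0.37 0.2 -0.19 0.28 0.53 -0.07; 10 -0.37 0.19 -0.18 0.28 0.53 -0.06; 10 -0.35 0.19 -0.19 0.28 0.53 -0.07

n 13 end [ 0.554  -0.0036  0.4412] [[0.324, 0.946, -0.0], [0.946, -0.324, 0.0], [0.0, -0.0, -1.0]]
```

View pics/s3c.png

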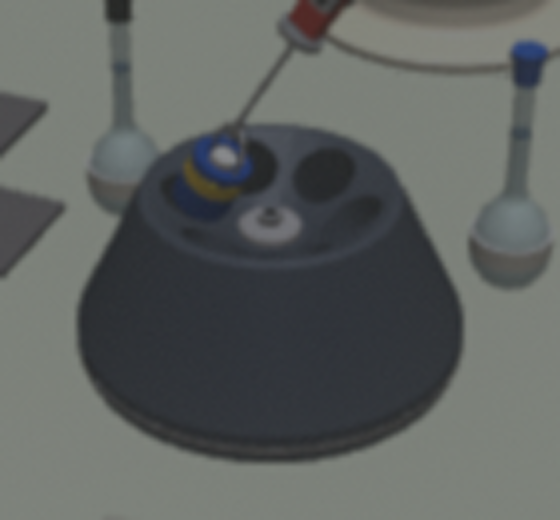

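The carrier, at (215,175), is almost out of its bore and hanging on the hook. I'll lift it vertically while righting the tool.

Call:
drive_tool(
  motion="10 -0.17 0.1 -0.35 0 0 0; 10 -0.18 0.1 -0.34 0 0 0; 10 -0.17 0.09 -0.35 0 0 0; 10 -0.43 0.24 -0.16 0.28 0.53 -0.07; 10 -0.43 0.22 -0.16 0.28 0.53 -0.06; 10 -0.41 0.22 -0.17 0.28 0.53 -0.07; 10 -0.41 0.22 -0.17 0.27 0.53 -0.06; 10 -0.39 0.21 -0.18 0.28 0.53 -0.07",
)

```text
time: 12.07
tcp_pos: [0.5471, 0.0439, 0.4125]
ee_rot: [0.116, 0.815, 0.565, -0.057]
contact_force: [-0.3, 0.6, -2.8]
grip_width: 0.0132
gripper_force: 68.3
```

Call:
drive_tool(
  motion="10 -0.39 0.21 -0.17 0.28 0.54 -0.07; 10 -0.38 0.2 -0.18 0.28 0.53 -0.06; 10 -0.37 0.2 -0.19 0.28 0.53 -0.07; 10 -0.37 0.19 -0.18 0.28 0.53 -0.06; 10 -0.35 0.19 -0.19 0.28 0.53 -0.07; 10 0 0 0 0 0 0; 10 0 0 0 0 0 0",
)

```text
time: 12.65
tcp_pos: [0.554, -0.0044, 0.4421]
ee_rot: [0.001, 0.814, 0.581, 0.0]
contact_force: [-0.1, -0.0, -2.6]
grip_width: 0.0132
gripper_force: 68.4
```

Run:
```python
from h import *
np.set_printoptions(precision=4,suppress=True)
p,R,o=pose();print(p,o['time'],o['contact_force'],o['joints'],R.as_matrix().round(3))
M=R.as_matrix();cup=p+M[:,2]*(L+.0837)-M[:,1]*.0049;print(cup)
c=np.array([.512,.363])
goal=np.array([*c,.004+.0697-.0017])   # wire centre when standing
# keep yaw; place with cup 25 mm high first
tc=lambda w:np.array([w[0],w[1],w[2]])+M[:,1]*.0049-M[:,2]*(L+.0837)
V=frame([M[0,1],M[1,1],0],[0,0,-1])
plan([(tc([*c,cup[2]]),V,15),(tc([*c,.072+.03]),V,14)],10)
s=shot('scene','s4')[0]
```

```text
[ 0.554  -0.0044  0.4421] 12.65 [-0.0516 -0.0025 -2.629 ] [-0.1466  0.0986  1.2206 -0.001   1.8214  0.1851] [[ 0.326  0.945  0.001]
 [ 0.945 -0.326 -0.001]
 [-0.001  0.001 -1.   ]]
[ 0.5496 -0.0031  0.2557]
10 0.53 -0.25 0 0 0 0; 10 0.54 -0.25 0 0 0 0; 10 0.53 -0.24 0 0 0 0; 10 0.54 -0.25 0 0 0 0; 10 0.53 -0.25 0 0 0 0; 10 0.53 -0.25 0 0 0 0; 10 0.54 -0.24 -0.01 0 0 0; 10 0.53 -0.25 0 0 0 0

10 0.54 -0.25 0 0 0 0; 10 0.53 -0.25 0 0.01 0 0; 10 0.54 -0.24 0 0 0 0; 10 0.53 -0.25 0 0 0 0; 10 0.53 -0.25 0 0 0 0; 10 0.54 -0.25 0 0 0.01 0; 10 0.53 -0.25 0 0 0 0; 10 0.54 -0.24 0 0 0 0

10 0.53 -0.25 0 0 0 0; 10 0.53 -0.25 0 0 0 0; 10 0.54 -0.25 0 0 0 0; 10 0.53 -0.24 0 0 0 0; 10 0.54 -0.25 0 0 0 0; 10 0.53 -0.25 0 0 0 0; 10 0.53 -0.25 0 0 0 0; 10 0.54 -0.24 0 0 0 0

10 0.53 -0.25 0 0 0 0; 10 0 0 0.56 0 0 0; 10 0 0 0.56 0 0 0; 10 0 0 0.56 0 0 0; 10 0 0 0.56 0 0 0; 10 0 0 0.55 0 0 0; 10 0 0 0.56 0 0 0; 10 0 0 0.56 0 0 0

10 0 0 0.56 0 0 0; 10 0 0 0.56 0 0 0; 10 0 0 0.56 0 0 0; 10 0 0 0.56 0 0 0

n 36 end [0.5165 0.3615 0.2883] [[0.326, 0.945, 0.0], [0.945, -0.326, -0.0], [0.0, 0.0, -1.0]]
```

Call:
drive_tool(
  motion="10 0.09 -0.04 0 0 0 0; 10 0.18 -0.08 0 0 0 0; 10 0.27 -0.12 0 0 0 0; 10 0.35 -0.17 0 0 0 0; 10 0.44 -0.21 0 0 0 0; 10 0.53 -0.25 0 0 0 0; 10 0.53 -0.25 0 0 0 0; 10 0.54 -0.25 0 0 0 0",
)

```text
time: 13.37
tcp_pos: [0.5449, 0.0787, 0.4414]
ee_rot: [-0.0, 0.814, 0.582, 0.0]
contact_force: [0.9, -0.0, -1.8]
grip_width: 0.0135
gripper_force: 68.4
```

Call:
drive_tool(
  motion="10 0.54 -0.25 0 0 0 0; 10 0.53 -0.25 0 0 0 0; 10 0.54 -0.24 0 0 0 0; 10 0.53 -0.25 0 0 0 0; 10 0.53 -0.25 0 0 0 0; 10 0.54 -0.25 0 0 0 0; 10 0.53 -0.25 0 0 0 0; 10 0.54 -0.24 0 0 0 0",
)

```text
time: 14.03
tcp_pos: [0.5325, 0.196, 0.4415]
ee_rot: [-0.0, 0.813, 0.582, 0.0]
contact_force: [-0.5, -0.2, -2.0]
grip_width: 0.0129
gripper_force: 68.4
```

Call:
drive_tool(
  motion="10 0.53 -0.25 0 0 0 0; 10 0.53 -0.25 0 0 0 0; 10 0.54 -0.25 0 0 0 0; 10 0.53 -0.24 0 0 0 0; 10 0.54 -0.25 0 0 0 0; 10 0.53 -0.25 0 0 0 0; 10 0.53 -0.25 0 0 0 0; 10 0.54 -0.24 0 0 0 0",
)

```text
time: 14.7
tcp_pos: [0.5207, 0.3126, 0.4414]
ee_rot: [-0.0, 0.814, 0.581, 0.0]
contact_force: [-0.4, -0.0, -2.3]
grip_width: 0.0133
gripper_force: 68.4
```

Call:
drive_tool(
  motion="10 0.53 -0.25 0 0 0 0; 10 0.44 -0.21 0 0 0 0; 10 0.35 -0.17 0 0 0 0; 10 0.27 -0.12 0 0 0 0; 10 0.18 -0.08 0 0 0 0; 10 0.09 -0.04 0 0 0 0; 10 0 0 0 0 0 0; 10 0 0 0 0 0 0",
)

```text
time: 15.37
tcp_pos: [0.5156, 0.3619, 0.4415]
ee_rot: [-0.0, 0.814, 0.581, 0.0]
contact_force: [-0.3, 0.7, -2.5]
grip_width: 0.0136
gripper_force: 68.4
```

Run:
```python
from h import *
np.set_printoptions(precision=4,suppress=True)
p,R,o=pose();print(p,o['time'],o['contact_force'])
M=R.as_matrix();cup=p+M[:,2]*(L+.0837)-M[:,1]*.0049;print('cup',cup)
s=shot('scene','s5')[0];shot('top','t5')
for n in('s5','t5'):
    z=load(n);W=cloud(z);q=z['p'].astype(int);r,g,b=q[...,0],q[...,1],q[...,2]
    m=(b>r+50)&(b>g+25)&(np.hypot(W[...,0]-cup[0],W[...,1]-cup[1])<.06);X=W[m];print(n,m.sum(),X.min(0),X.max(0))
u,v=[int(c) for c in proj(load('s5'),cup)];u0,v0=max(0,u-60),max(0,v-45);print(u0,v0)
cv2.imwrite('pics/s5c.png',cv2.resize(s[v0:v0+130,u0:u0+150,::-1],None,fx=4,fy=4,interpolation=cv2.INTER_CUBIC))
plan([([.5165,.3615,.2883],frame(M[:,1],[0,0,-1]),14)],10)
```

```text
[0.5156 0.3619 0.4415] 15.3667 [-0.2734  0.7453 -2.4933]
cup [0.511  0.3635 0.2551]
s5 22 [0.5042 0.3486 0.2196] [0.5301 0.3801 0.2301]
t5 164 [0.4955 0.3428 0.2214] [0.5312 0.3798 0.2333]
364 95
10 0 0 0.56 0 0 0; 10 0 0.01 0.55 0 0 0; 10 0 0 0.56 0 0 0; 10 0 0 0.56 0 0 0; 10 0 0.01 0.56 0 0 0; 10 0 0 0.55 0 0 0; 10 0 0 0.56 0 0 0; 10 0 0.01 0.56 0 0 0

10 0 0 0.56 0 0 0; 10 0 0 0.55 0 0 0; 10 0 0.01 0.56 0 0 0

n 11 end [0.5166 0.3614 0.2883] [[0.325, 0.946, 0.0], [0.946, -0.325, 0.0], [0.0, 0.0, -1.0]]
```

View pics/s5c.png

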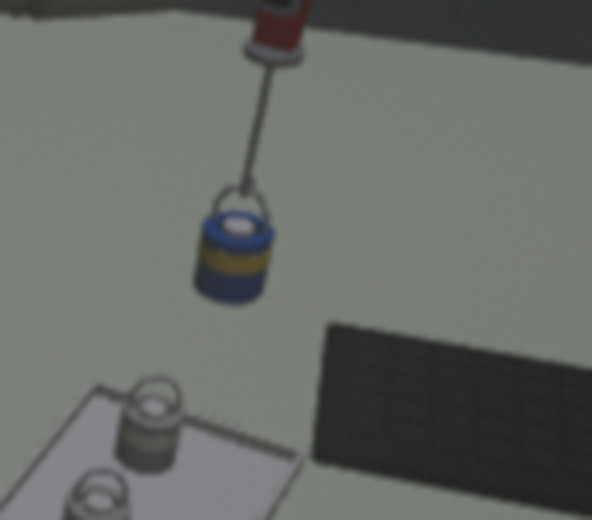

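The carrier hangs upright on the hook at (235,255), above the tray and clear of the grey carriers. I'll lower it.

Call:
drive_tool(
  motion="10 0 0 0.2 0 0 0; 10 0 0.01 0.4 0 0 0; 10 0 0 0.56 0 0 0; 10 0 0 0.56 0 0 0; 10 0 0.01 0.56 0 0 0; 10 0 0 0.55 0 0 0; 10 0 0 0.56 0 0 0; 10 0 0.01 0.56 0 0 0",
)

```text
time: 16.13
tcp_pos: [0.516, 0.3617, 0.341]
ee_rot: [-0.0, 0.814, 0.581, -0.0]
contact_force: [0.4, -0.4, -3.0]
grip_width: 0.0133
gripper_force: 68.4
```

Call:
drive_tool(
  motion="10 0 0 0.56 0 0 0; 10 0 0 0.55 0 0 0; 10 0 0.01 0.5 0 0 0; 10 0 0 0.4 0 0 0; 10 0 0 0.3 0 0 0; 10 0 0 0.2 0 0 0; 10 0 0 0.2 0 0 0; 10 0 0 0 0 0 0",
)

```text
time: 16.8
tcp_pos: [0.5164, 0.3618, 0.2742]
ee_rot: [-0.0, 0.814, 0.581, -0.0]
contact_force: [-1.2, -1.0, -2.7]
grip_width: 0.0136
gripper_force: 68.4
```

Run:
```python
from h import *
np.set_printoptions(precision=4,suppress=True)
p,R,o=pose();M=R.as_matrix();cup=p+M[:,2]*(L+.0837)-M[:,1]*.0049;print(p,'cup',cup,o['time'],o['contact_force'])
shot('scene','s6');shot('top','t6')
for n in('s6','t6'):
    z=load(n);W=cloud(z);q=z['p'].astype(int);r,g,b=q[...,0],q[...,1],q[...,2]
    m=(b>r+40)&(b>g+20)&(np.hypot(W[...,0]-cup[0],W[...,1]-cup[1])<.06);X=W[m];print(n,m.sum(),X.min(0),X.max(0),np.percentile(X[:,2],90))
```

```text
[0.5164 0.3618 0.2742] cup [0.5116 0.3634 0.0878] 16.8 [-1.1936 -1.03   -2.687 ]
s6 47 [0.495  0.3463 0.0515] [0.531  0.3808 0.0627] 0.06137501982409983
t6 136 [0.4954 0.3445 0.0543] [0.5306 0.3826 0.1007] 0.06502906149795942
```

Call:
drive_tool(
  motion="10 0 0 0.16 0 0 0; 10 0 0 0.16 0 0 0; 10 0 0 0.12 0 0 0; 10 0 0 0.08 0 0 0; 10 0 0 0.06 0 0 0; 10 0 0 0.05 0 0 0; 10 0 0 0.04 0 0 0; 10 0 0 0.04 0 0 0",
)

```text
time: 17.57
tcp_pos: [0.5165, 0.3619, 0.2574]
ee_rot: [-0.0, 0.814, 0.581, 0.0]
contact_force: [0.0, 0.3, -0.2]
grip_width: 0.0135
gripper_force: 68.5
```

Call:
drive_tool(
  motion="10 0 0 0.06 0 0 0; 10 0 0 0.06 0 0 0; 10 0 0 0.06 0 0 0; 10 0 0 0.06 0 0 0; 10 0 0 0.06 0 0 0; 10 0 0 0.06 0 0 0; 10 0 0 0 0 0 0; 10 0 0 0 0 0 0",
)

```text
time: 18.23
tcp_pos: [0.5164, 0.3619, 0.2481]
ee_rot: [-0.0, 0.814, 0.581, -0.0]
contact_force: [-0.6, -0.3, -0.7]
grip_width: 0.0136
gripper_force: 68.5
```

Run:
```python
from h import *
np.set_printoptions(precision=4,suppress=True)
p,R,o=pose();M=R.as_matrix();cup=p+M[:,2]*(L+.0837)-M[:,1]*.0049;print(p,'cup',cup,o['time'],o['contact_force'])
shot('scene','s7');shot('top','t7')
for n in('s7','t7'):
    z=load(n);W=cloud(z);q=z['p'].astype(int);r,g,b=q[...,0],q[...,1],q[...,2]
    m=(b>r+40)&(b>g+20)&(np.hypot(W[...,0]-cup[0],W[...,1]-cup[1])<.06);X=W[m];print(n,m.sum(),X.min(0),X.max(0),np.percentile(X[:,2],90))
```

```text
[0.5164 0.3619 0.2481] cup [0.5117 0.3635 0.0617] 18.2333 [-0.6442 -0.3449 -0.6933]
s7 49 [0.495  0.3482 0.0391] [0.5354 0.3829 0.0461] 0.04544956833006681
t7 130 [0.4964 0.3441 0.0081] [0.5323 0.3934 0.0572] 0.048606355015779555
```

Call:
drive_tool(
  motion="10 0 0 0.06 0 0 0; 10 0 0.1 0 0 0 0; 10 0 0.12 0 0 0 0; 10 0 0.12 0 0 0 0; 10 0 0.12 0 0 0 0; 10 0 0.12 0 0 0 0; 10 0 0.12 0 0 0 0; 10 0 0.1 0 0 0 0",
)

```text
time: 19.0
tcp_pos: [0.5357, 0.3552, 0.2467]
ee_rot: [-0.0, 0.814, 0.581, 0.0]
contact_force: [0.6, -0.9, -0.4]
grip_width: 0.013
gripper_force: 68.5
```

Run:
```python
from h import *
np.set_printoptions(precision=4,suppress=True)
p,R,o=pose();print(p,o['time'],o['contact_force'])
shot('scene','s8');shot('top','t8')
for n in('s7','t7','s8','t8'):
    z=load(n);W=cloud(z);q=z['p'].astype(int);r,g,b=q[...,0],q[...,1],q[...,2]
    m=(b>r+40)&(b>g+20)&(np.hypot(W[...,0]-.512,W[...,1]-.363)<.06)&(W[...,2]>.035);X=W[m];print(n,m.sum(),X.min(0),X.max(0),X.mean(0),np.percentile(X[:,2],90))
```

```text
[0.5357 0.3552 0.2467] 19.0 [ 0.5911 -0.9385 -0.372 ]
s7 49 [0.495  0.3482 0.0391] [0.5354 0.3829 0.0461] [0.5193 0.3642 0.0436] 0.04544956833006681
t7 129 [0.4964 0.3441 0.0372] [0.5323 0.384  0.0572] [0.5135 0.3624 0.0456] 0.048607047152004715
s8 42 [0.4961 0.3482 0.0393] [0.5313 0.383  0.0465] [0.5202 0.3653 0.0438] 0.04569095678357142
t8 124 [0.4963 0.345  0.0378] [0.5299 0.3844 0.0594] [0.5126 0.3628 0.0456] 0.0486093070283136
```

Run:
```python
from h import *
p,R,o=pose()
Q=frame([.9986,-.0535,0],[0,0,-1])
plan([(p+[0,0,.03],R,6),(p+[0,0,.165],R,24),([.4724,-.3665,.41],Q,24.5)],10)
```

```text
10 0 0 -0.2 0 0 0; 10 0 0 -0.2 0 0 0; 10 0 0 -0.2 0 0 0; 10 0 0 -0.2 0 0 0; 10 0 0 -0.2 0 0 0; 10 0 0 -0.2 0 0 0; 10 0 0 -0.9 0 0 0; 10 0 0 -0.9 0 0 0

10 0 0 -0.9 0 0 0; 10 0 0 -0.9 0 0 0; 10 0 0 -0.9 0 0 0; 10 0 0 -0.9 0 0 0; 10 -0.94 0.23 0 0 0 -0.11; 10 -0.94 0.23 0 0 0 -0.1; 10 -0.94 0.21 0.01 0 0 -0.11; 10 -0.94 0.21 0 0 0 -0.1

10 -0.95 0.2 0 0 0 -0.11; 10 -0.95 0.18 0 0 0 -0.11; 10 -0.94 0.18 0 0 0 -0.1; 10 -0.96 0.18 0.01 0 0 -0.11; 10 -0.95 0.16 0 0 0 -0.1; 10 -0.95 0.15 0 0 0 -0.11; 10 -0.96 0.15 0 0 0 -0.1; 10 -0.95 0.13 0 0 0 -0.11

10 -0.96 0.13 0.01 0 0 -0.11; 10 -0.96 0.12 0 0 0 -0.1; 10 -0.96 0.11 0 0 0 -0.11; 10 -0.96 0.1 0 0 0 -0.1; 10 -0.96 0.09 0 0 0 -0.11; 10 -0.96 0.08 0.01 0 0 -0.11; 10 -0.97 0.08 0 0 0 -0.1; 10 -0.96 0.06 0 0 0 -0.11

10 -0.96 0.06 0 0 0 -0.1; 10 -0.97 0.05 0 0 0 -0.11; 10 -0.96 0.04 0.01 0 0 -0.1; 10 -0.97 0.03 0 0 0 -0.11; 10 -0.97 0.02 0 0 0 -0.11; 10 -0.96 0.01 0 0 0 -0.1; 10 -0.97 0 0 0 0 -0.11; 10 -0.96 -0.01 0.01 0 0 -0.1

10 -0.97 -0.01 0 0 0 -0.11; 10 -0.96 -0.02 0 0 0 -0.11

n 42 end [ 0.47251993 -0.36638452  0.40998655] [[0.053, 0.999, -0.0], [0.999, -0.053, 0.0], [0.0, -0.0, -1.0]]
```

Call:
drive_tool(
  motion="10 0 0 -0.2 0 0 0; 10 0 0 -0.2 0 0 0; 10 0 0 -0.2 0 0 0; 10 0 0 -0.2 0 0 0; 10 0 0 -0.2 0 0 0; 10 0 0 -0.2 0 0 0; 10 0 0 -0.9 0 0 0; 10 0 0 -0.9 0 0 0",
)

```text
time: 19.77
tcp_pos: [0.5351, 0.3553, 0.3219]
ee_rot: [-0.0, 0.814, 0.581, -0.001]
contact_force: [-0.7, -1.0, -1.0]
grip_width: 0.0134
gripper_force: 68.5
```

Call:
drive_tool(
  motion="10 0 0 -0.9 0 0 0; 10 0 0 -0.9 0 0 0; 10 0 0 -0.9 0 0 0; 10 0 0 -0.9 0 0 0; 10 -0.94 0.23 0 0 0 -0.11; 10 -0.94 0.23 0 0 0 -0.1; 10 -0.94 0.21 0.01 0 0 -0.11; 10 -0.94 0.21 0 0 0 -0.1",
)

```text
time: 20.43
tcp_pos: [0.5266, 0.2583, 0.4117]
ee_rot: [-0.0, 0.803, 0.596, 0.0]
contact_force: [0.7, 0.0, -0.7]
grip_width: 0.0132
gripper_force: 68.6
```

Call:
drive_tool(
  motion="10 -0.95 0.2 0 0 0 -0.11; 10 -0.95 0.18 0 0 0 -0.11; 10 -0.94 0.18 0 0 0 -0.1; 10 -0.96 0.18 0.01 0 0 -0.11; 10 -0.95 0.16 0 0 0 -0.1; 10 -0.95 0.15 0 0 0 -0.11; 10 -0.96 0.15 0 0 0 -0.1; 10 -0.95 0.13 0 0 0 -0.11",
)

```text
time: 21.1
tcp_pos: [0.5096, 0.0657, 0.4116]
ee_rot: [0.0, 0.78, 0.626, 0.0]
contact_force: [0.2, -1.1, -0.6]
grip_width: 0.0133
gripper_force: 68.6
```

Call:
drive_tool(
  motion="10 -0.96 0.13 0.01 0 0 -0.11; 10 -0.96 0.12 0 0 0 -0.1; 10 -0.96 0.11 0 0 0 -0.11; 10 -0.96 0.1 0 0 0 -0.1; 10 -0.96 0.09 0 0 0 -0.11; 10 -0.96 0.08 0.01 0 0 -0.11; 10 -0.97 0.08 0 0 0 -0.1; 10 -0.96 0.06 0 0 0 -0.11",
)

```text
time: 21.77
tcp_pos: [0.4928, -0.1269, 0.4111]
ee_rot: [0.0, 0.756, 0.654, 0.0]
contact_force: [0.9, -0.1, -0.5]
grip_width: 0.013
gripper_force: 68.6
```

Call:
drive_tool(
  motion="10 -0.96 0.06 0 0 0 -0.1; 10 -0.97 0.05 0 0 0 -0.11; 10 -0.96 0.04 0.01 0 0 -0.1; 10 -0.97 0.03 0 0 0 -0.11; 10 -0.97 0.02 0 0 0 -0.11; 10 -0.96 0.01 0 0 0 -0.1; 10 -0.97 0 0 0 0 -0.11; 10 -0.96 -0.01 0.01 0 0 -0.1",
)

```text
time: 22.43
tcp_pos: [0.476, -0.3193, 0.4105]
ee_rot: [0.0, 0.732, 0.681, 0.0]
contact_force: [0.1, 0.8, -0.7]
grip_width: 0.0134
gripper_force: 68.6
```

Call:
drive_tool(
  motion="10 -0.97 -0.01 0 0 0 -0.11; 10 -0.96 -0.02 0 0 0 -0.11; 10 0 0 0 0 0 0; 10 0 0 0 0 0 0; 10 0 0 0 0 0 0",
)

```text
time: 22.85
tcp_pos: [0.4724, -0.3659, 0.4103]
ee_rot: [-0.0, 0.726, 0.688, 0.0]
contact_force: [1.4, 0.0, -0.9]
grip_width: 0.0138
gripper_force: 68.5
```

Run:
```python
from h import *
np.set_printoptions(precision=4,suppress=True)
p,R,o=pose();print(p,R.as_matrix().round(3),o['time'],o['contact_force'])
Q=frame([.9986,-.0535,0],[0,0,-1])
plan([([.4724,-.3665,.222],Q,20),([.4724,-.3665,.2085],Q,4)],10)
shot('top','t9');z=load('t9');W=cloud(z);q=z['p'].astype(int);r,g,b=q[...,0],q[...,1],q[...,2]
m=(b>r+40)&(b>g+20)&(np.hypot(W[...,0]-.512,W[...,1]-.363)<.06)&(W[...,2]>.035);X=W[m];print(m.sum(),X.min(0),X.max(0),X.mean(0))
shot('wrist','w9');z=load('w9');W=cloud(z);m=(abs(W[...,2]-.105)<.003)&(W[...,1]<-.15)&(W[...,1]>-.43)&(W[...,0]<.56);V=W[m][:,:2].astype(np.float32);print(cv2.minAreaRect(V),V.min(0),V.max(0))
# held tool: red points and shaft points in tool frame
q=z['p'].astype(int);r,g,b=q[...,0],q[...,1],q[...,2];X=R.inv().apply(W.reshape(-1,3)-p).reshape(W.shape)
for lo,hi in((.05,.095),(.098,.105),(.12,.14),(.14,.16),(.16,.18),(.18,.2)):
    m=(X[...,2]>lo)&(X[...,2]<hi)&(np.hypot(X[...,0],X[...,1])<.02);print(lo,m.sum(),X[m].mean(0),X[m].min(0),X[m].max(0)) if m.any() else 0
```

```text
[ 0.4724 -0.3659  0.4103] [[ 0.053  0.999  0.   ]
 [ 0.999 -0.053  0.   ]
 [ 0.     0.    -1.   ]] 22.85 [ 1.412   0.037  -0.9488]
10 0 0 0.75 0 0 0; 10 -0.01 0 0.76 0 0 0; 10 0 0 0.75 0 0 0; 10 0 0 0.75 0 0 0; 10 0 0 0.76 0 0 0; 10 -0.01 0 0.75 0 0 0; 10 0 0 0.75 0 0 0; 10 0 0 0.75 0 0 0.01

10 0 0 0.76 0 0 0; 10 -0.01 0 0.75 0 0 0; 10 0 0 0.14 0 0 0; 10 0 0 0.13 0 0 0; 10 0 0 0.14 0 0 0; 10 0 0 0.13 0 0 0

n 14 end [ 0.4724 -0.3666  0.2085] [[0.054, 0.999, 0.0], [0.999, -0.054, 0.0], [0.0, 0.0, -1.0]]
133 [0.4963 0.3441 0.0374] [0.5322 0.3839 0.0587] [0.5137 0.3632 0.0454]
((0.484541118144989, -0.30310073494911194), (0.22935698926448822, 0.08124954253435135), 87.08275604248047) [ 0.4387 -0.4196] [ 0.5304 -0.1866]
0.05 1436 [0.0101 0.0001 0.0641] [ 0.0008 -0.019   0.05  ] [0.0133 0.0187 0.095 ]
0.098 64 [0.0123 0.     0.0995] [ 0.0062 -0.0144  0.098 ] [0.015  0.0135 0.1015]
0.14 37 [ 0.0009 -0.0002  0.1507] [-0.0007 -0.0023  0.1413] [0.0017 0.0021 0.1597]
0.16 29 [ 0.0009 -0.0004  0.1698] [-0.0007 -0.0024  0.1604] [0.0016 0.0014 0.1798]
0.18 55 [ 0.0001 -0.0063  0.1849] [-0.002  -0.0121  0.1803] [0.0017 0.0014 0.1897]
```

Call:
drive_tool(
  motion="10 0 0 0.75 0 0 0; 10 -0.01 0 0.76 0 0 0; 10 0 0 0.75 0 0 0; 10 0 0 0.75 0 0 0; 10 0 0 0.76 0 0 0; 10 -0.01 0 0.75 0 0 0; 10 0 0 0.75 0 0 0; 10 0 0 0.75 0 0 0",
)

```text
time: 23.62
tcp_pos: [0.4726, -0.3658, 0.2591]
ee_rot: [0.0, 0.725, 0.689, 0.0]
contact_force: [-0.2, -0.1, -0.0]
grip_width: 0.0132
gripper_force: 68.6
```

Call:
drive_tool(
  motion="10 0 0 0.76 0 0 0; 10 -0.01 0 0.75 0 0 0; 10 0 0 0.14 0 0 0; 10 0 0 0.13 0 0 0; 10 0 0 0.12 0 0 0; 10 0 0 0.1 0 0 0; 10 0 0 0 0 0 0; 10 0 0 0 0 0 0",
)

```text
time: 24.28
tcp_pos: [0.4725, -0.367, 0.2102]
ee_rot: [0.0, 0.725, 0.688, 0.0]
contact_force: [-0.1, -0.6, -1.3]
grip_width: 0.0135
gripper_force: 68.6
```

Call:
drive_tool(
  motion="10 0 0 0.04 0 0 0; 10 0 0 0.03 0 0 0; 10 0 0 0.02 0 0 0; 10 0 0 0 0 0 0",
)

```text
time: 24.62
tcp_pos: [0.4724, -0.367, 0.2077]
ee_rot: [0.0, 0.726, 0.688, 0.0]
contact_force: [-1.0, 0.6, 4.3]
grip_width: 0.0131
gripper_force: 69.3
```

Call:
drive_tool(
  motion="10 0 0 0.02 0 0 0; 10 0 0 0 0 0 0; 10 0 0 0 0 0 0",
)

```text
time: 24.87
tcp_pos: [0.4724, -0.367, 0.2077]
ee_rot: [0.0, 0.726, 0.688, 0.0]
contact_force: [-2.9, 3.3, 10.0]
grip_width: 0.0134
gripper_force: 70.3
```

Call:
drive_tool(
  motion="10 0 0 -0.02 0 0 0; 20 0 0 0 0 0 0; 30 0 0 0 0 0 0; 50 0 0 0 0 0 0; 85 0 0 0 0 0 0; 85 0 0 0 0 0 0; 85 0 0 0 0 0 0; 85 0 0 0 0 0 0",
)

```text
time: 25.53
tcp_pos: [0.4723, -0.3669, 0.2072]
ee_rot: [-0.0, 0.726, 0.688, 0.0]
contact_force: [-0.3, -0.6, 0.1]
grip_width: 0.085
gripper_force: 0.0
```

Call:
drive_tool(
  motion="85 0 0 -0.2 0 0 0; 85 0 0 -0.6 0 0 0; 85 0 0 -0.9 0 0 0; 85 0 0 -0.9 0 0 0; 85 0 0 -0.9 0 0 0; 85 0 0 -0.9 0 0 0; 85 0 0 0 0 0 0; 85 0 0 0 0 0 0",
)

```text
time: 26.2
tcp_pos: [0.4725, -0.3671, 0.3187]
ee_rot: [0.001, 0.725, 0.688, 0.0]
contact_force: [0.3, -1.2, -0.3]
grip_width: 0.0847
gripper_force: 0.0
```

Run:
```python
from h import *
np.set_printoptions(precision=4,suppress=True)
p,R,o=pose();print(p,o['time'],o['grip_width'],o['contact_force'])
shot('wrist','w10');shot('top','t10');shot('scene','s10')
for n in('w2','w10'):
    z=load(n);W=cloud(z);q=z['p'].astype(int);r,g,b=q[...,0],q[...,1],q[...,2]
    m=(r>g+60)&(r>b+60)&(W[...,2]>.176)&(W[...,2]<.195)&(np.hypot(W[...,0]-.473,W[...,1]+.363)<.05);X=W[m];print(m.sum(),X[:,2].mean(),cv2.minAreaRect(X[:,:2].astype(np.float32)))
    m=(W[...,2]>.108)&(W[...,2]<.114)&(np.hypot(W[...,0]-.473,W[...,1]+.363)<.025);print('collar',W[m].mean(0),W[m].min(0),W[m].max(0))
z=load('t10');W=cloud(z);q=z['p'].astype(int);r,g,b=q[...,0],q[...,1],q[...,2]
m=(b>r+40)&(b>g+20)&(np.hypot(W[...,0]-.512,W[...,1]-.363)<.06)&(W[...,2]>.035);X=W[m];print('blue',X.min(0),X.max(0),X.mean(0))
d=abs(load('t10')['p'].astype(int)-load('top')['p']).max(-1);ys,xs=np.nonzero(cv2.medianBlur((d>40).astype(np.uint8),3));n,l,s,c=cv2.connectedComponentsWithStats(cv2.medianBlur((d>40).astype(np.uint8),3));print(s[1:],c[1:])
```

```text
[ 0.4725 -0.3671  0.3187] 26.2 0.08465402187317572 [ 0.3052 -1.2135 -0.2748]
463 0.18500919641468552 ((0.47227489948272705, -0.3670019209384918), (0.02329116128385067, 0.012998664751648903), 87.19684600830078)
collar [ 0.4726 -0.3637  0.1114] [ 0.4563 -0.3802  0.1081] [ 0.4871 -0.3518  0.1139]
479 0.18497450948423141 ((0.47212257981300354, -0.36738452315330505), (0.023438094183802605, 0.012839001603424549), 87.25187683105469)
collar [ 0.4724 -0.3642  0.1114] [ 0.4563 -0.3804  0.1081] [ 0.4879 -0.3525  0.1137]
blue [0.4964 0.3444 0.0358] [0.5325 0.3843 0.0585] [0.5137 0.3629 0.0456]
[[ 317  146  195  238 7521]
 [ 267  195    3    8   20]
 [ 495  211   17   29  280]
 [  98  214   21   16  236]
 [ 475  233   32   16  249]
 [ 461  257    5    6   19]
 [ 456  263    3    3    7]
 [ 429  281   83   65 1611]
 [ 111  328  122   56 3184]
 [ 491  344   21   21  266]
 [ 485  376    7    5   25]] [[421.6824 259.536 ]
 [268.2    198.9   ]
 [505.2143 224.1429]
 [108.2373 221.7881]
 [488.1205 242.3775]
 [463.2632 259.4737]
 [456.7143 264.    ]
 [483.2576 318.7287]
 [174.309  364.1181]
 [500.9925 353.0414]
 [488.12   378.44  ]]
```

```bash
python3 -c "
from plant import bot
print(bot.job_done())"
```

```text
the job is handed in; nothing more can be done
None
```

The blue carrier is standing upright on the tray floor, clear of both grey carriers and unhooked. The red hook is back in its original rack slot, and the job was handed in at about 26 s; the hand-in gave no verdict.

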